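# Draw a stock tray out from under a rack with a hooked rod

## Robot

A 6-joint arm with a two-finger parallel gripper is mounted at the origin on the work surface. World frame = base frame: x ahead of the robot, y to its left, z up, the work surface at z = 0. Lengths are in m, angles in rad, forces in N, time in s.
With the tool pointing down it reaches from about 0.25 to 0.725 m from the base axis. Payload 4 kg.
Tool frame: the origin (TCP) lies at the very end of the fingers, on their centre line; the grasp point (between the pads) lies 19 mm behind it; z points along the fingers, y is the direction in which the jaws open and shut (so a half turn about z gives the same grasp; the last joint's range is limited). The gripper opens to 85 mm and grips with 20 to 120 N. Pads are 22 mm wide; open, the fingers measure 114 mm over their backs; the gripper's body (76 mm by 85 mm) begins 54 mm behind the grasp point. The pads swing forward as they close: fully open they stand 13 mm farther back than shut.
Start: joints at [-1.109, 0.241, 0.005, 1.335, 0, 1.571], TCP at [0.223, -0.448, 0.201] pointing down, gripper open.
Joint ranges: [-2.72, 2.72], [-1.05, 1.87], [-1.09, 1.28], [-1.99, 2.15], [-1.42, 1.44], [-3.14, 3.14]. Speed limits (rad/s): [2.79, 2.79, 3.14, 3.14, 3.14, 3.14].

## Interface

Orientations are given as a unit quaternion [x, y, z, w].
In Python, from workcell import bot gives the robot as it stands.
- The arm moves only by the shell command python3 -m crank 'ROWS'. ROWS is JSON, a list that holds one entry, the list of rows, each a list of 5 numbers: the shift along the tool's x, y, z in mm, then the turn about the tool's z in degrees, then the closure in counts, from 0 (fully open) to 255 (shut). In form: [[[tx, ty, tz, turn, grip], ...]]. A call has 1 to 12 rows; each row shifts and turns the pose as measured when the row begins, along the tool's axes as they then stand; what a row does not reach is not made up. A row lasts 1/8 s, in which the tool goes at most 62.5 mm and 10.7 degrees, less where a joint would pass 70% of its speed; a pose out of reach is approached as far as the arm can. A call is refused whole if a number of a shift passes 62.5 or a number of a turn 10.7, either way. A call with a gripper value outside its range is refused whole. The fingers move at their own pace and stop on an object; the grip force is fixed at half the most. Time passes only in rows, so rows that do not move let the fingers close. It gives the time, the measured TCP pose, the force and the opening at its end, in the units of the state.
- bot.get_obs(): the state, without advancing time (a new reading comes with each control period).
- bot.camera(name): name is "side" or "top"; returns a dict with "img" (400x640x3 uint8, blue, green, red), "depth" (400x640 float32, m along the optical axis (not along the pixel's ray), 0 where there is no reading), "fx", "fy", "cx", "cy" (pixels), "R" (3x3) and "t" (3): a world point X has camera coordinates R X + t. Camera axes: x right, y down, z forward; pixel columns grow to the right and rows downward; lengths in m; the calibration is good to about 2 mm. A picture is of the moment at which its call begins.
- bot.job_done(): hands the job in, once; it reports no verdict.
The state is a dict: "clock": time; "joint_pos": joint angles; "joint_vel": joint speeds; "tau": joint torques, N m; "eef_pos": TCP position; "tool_rot": TCP orientation; "ft_force": force on the tool from outside, world axes, zero at the start; "ft_torque": the same for the moment, N m; "grip_width": finger opening in m.
Only numpy, scipy, OpenCV 4.12 (cv2) and the standard library are available. Lean on these libraries where they do the work, as an engineer would, in place of code of your own. Each camera call takes 0.05 s, during which the arm holds its last target.

## Task

The stock tray has been pushed back under the deck of the low rack. Take the hooked rod by its handle, reach in under the deck, drop the hook into the tray's hidden pull eye and gently draw the tray out until it comes up against its stop, without forcing anything and without touching the tray with the gripper or arm. Then take the hook out and set the rod down, not dropped, on the flat base of its handle on the bench, clear of tray and rack, leaving everything else where it was.

Things in the scene. Friction and masses are not known exactly. Their poses are not given: they have to be found in the camera images.
- rack: Low dark steel rack fixed on the bench: one deck 340 mm wide (y), 280 deep (x), on side frames 318 mm apart. Origin: on the bench, below the middle of the deck's front edge; +x into the rack, away from the robot, +z up. Deck underside 115 mm, top 133 mm above the bench; corner posts rise to 160 mm.
- tray: Grey tray under the deck; slides only along the rack's x. Origin: at bench level below the middle of its front panel's front face; axes as the rack's. The panel starts 57 to 97 mm behind the deck's edge; 270 mm wide, from 15 to 110 mm above the bench. About 5 N moves it; its stop is met with the panel 13 mm in front of the deck's edge. More than 25 N on it does damage.
- rail (a point): Middle of the slot on the tray's front panel, on its face, 65 mm above the bench; axes as the rack's. The pull eye (moves with the tray) is clamped at this height with its middle up to 55 mm to either side (y) of here: unmeasured, unseen from above, to be found by feel.
- eye_plane (a point): The pull eye's depth: a point 10 mm in front of the panel (towards the robot), at y of the tray's middle; the eye's hole centre lies at this x and height, somewhere along y. The eye is a flat-lying steel U of 8 mm round bar, hole vertical: bar 61 to 69 mm above the bench, outer width 34 mm (y), hole 18 mm wide (y) by 20 mm (x, from the panel to the bar), bar's front 28 mm from the panel.
- rod: Hooked rod, 0.16 to 0.25 kg: wooden block handle 110 mm long (x), 24 wide, 44 high; from its front end, 34 mm above its base, an 8 mm steel rod runs along +x and bends straight down 150 mm from the handle's middle, ending 8 mm above base level, 26 mm below the rod's centre line. Stands on the handle's flat base. Origin: centre of the base; +x to the hook, +z up.
- rod_grip (a point): centre of the rod's handle (22 mm above its base), the place to grip it, across its 24 mm width; axes as the rod's
- hook_tip (a point): middle of the lowest end of the bent hook (8 mm in diameter), 150 mm ahead of the handle's centre; axes as the rod's
- carton_a: white carton, 100 x 90 x 85 mm, standing on the rack's deck; loose, not part of the job. Origin: centre of its underside
- carton_b: brown carton, 90 x 120 x 60 mm, standing on the rack's deck; loose, not part of the job. Origin: centre of its underside
- bottle: white-capped bottle, 52 mm across, 130 mm tall, on the bench; loose, not part of the job. Origin: centre of its underside
- tape: roll of paper tape lying flat, 110 mm across, 48 mm high, on the bench; loose, not part of the job. Origin: centre of its underside
- flat_box: flat brown box, 75 x 110 x 22 mm, on the bench in front of the rack; loose, not part of the job. Origin: centre of its underside
- jar: jar, 60 mm across, 70 mm tall, on the bench; loose, not part of the job. Origin: centre of its underside
- tall_box: white upright carton, 70 x 60 x 120 mm, on the bench; loose, not part of the job. Origin: centre of its underside
Mind the look-alikes: they are no part of the job. Several things have the shape of the rod; the one meant has the colours described above.

How it is judged:
By the outcome, as a careful person would: the job done as asked, in the order asked, and still so for the second after the job is handed in, with the robot touching nothing.
It also fails if it takes over 72 s, if anything falls off the work surface, if the arm or the gripper's body presses on something with over 40 N, if the wrist force passes 120 N, or if a joint passes its speed limit or range.

## Working session

There is one attempt and no reset: what is moved stays moved. The work goes in short steps, Python scripts to look and compute and a shell command to move; the robot and the scene stay as the last step left them, time stands still between calls to the robot, and variables do not carry over. Pictures are saved under pics/ and viewed, and the job is handed in when it is done.

```bash
ls; mkdir -p pics
python3 - <<'E'
from workcell import bot
import cv2,numpy as np
for n in("top","side"):
    c=bot.camera(n); cv2.imwrite(f"pics/{n}0.png",c["img"]); np.savez(f"{n}0.npz",**c)
    print(n,c["fx"],c["fy"],c["cx"],c["cy"],c["R"].round(3).tolist(),c["t"].round(3).tolist())
print(bot.get_obs())
E
```

```text
pics
top 416.73463811328605 416.73463811328605 319.41791335518985 194.35706868162228 [[-0.014, -1.0, -0.016], [-0.994, 0.015, -0.112], [0.112, 0.014, -0.994]] [-0.022, 0.512, 1.168]
side 446.49177519730307 446.49177519730307 324.27834991736114 195.84351569950138 [[0.994, -0.107, -0.018], [-0.08, -0.609, -0.789], [0.074, 0.786, -0.614]] [-0.503, 0.094, 1.485]
{'clock': 0.1, 'joint_pos': array([-1.10899083e+00,  2.41333573e-01,  3.87716638e-03,  1.33520336e+00,
       -3.30324202e-05,  1.57081354e+00]), 'joint_vel': array([-0.00131332, -0.00303422,  0.00309385, -0.00038705,  0.00066763,
       -0.00032692]), 'tau': array([ 4.02042324e-04, -3.73138976e+01,  2.53009772e+01,  1.08371905e-02,
       -3.30485591e-05, -9.38028364e-06]), 'eef_pos': array([ 0.22249854, -0.44707877,  0.19981102]), 'tool_rot': array([ 9.73461736e-01,  2.28847942e-01, -2.29315258e-04, -9.03208514e-04]), 'ft_force': array([ 0.10427735, -0.12329194,  0.45894814]), 'ft_torque': array([-0.05749564,  0.01020102, -0.0190887 ]), 'grip_width': 0.08524357320110315}
```

View pics/top0.png

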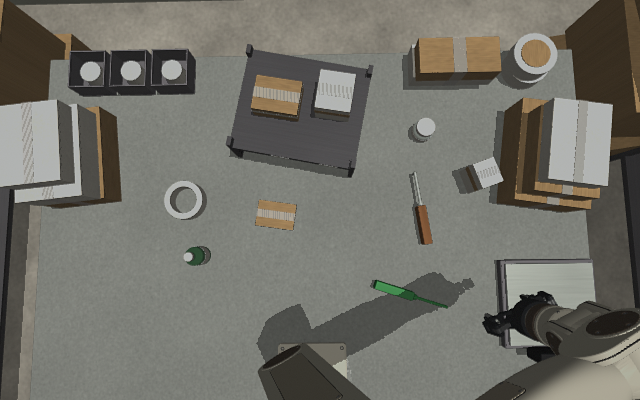

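View pics/side0.png

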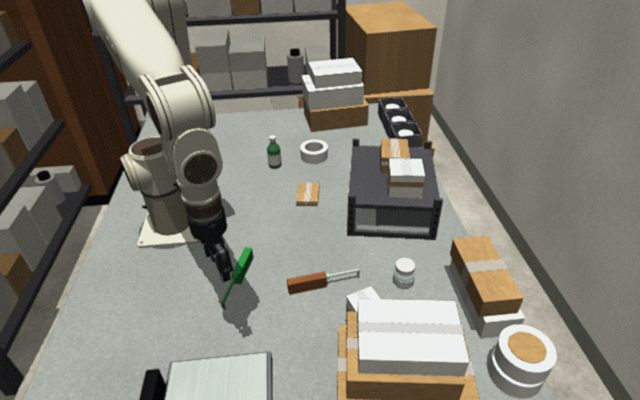

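The top view shows the wooden rod with its handle at (424,224) and its hook end at (414,175). The green rod at (410,295) is a look-alike. The rack's front edge runs from (230,152) to (352,174), and the flat box is in front at (276,215). The jar is at (425,128). Next I'll work out positions.

```bash
cat > h.py <<'E'
import numpy as np,cv2
from workcell import bot
def load(n): return dict(np.load(n+".npz"))
def cloud(c):
    v,u=np.mgrid[:400,:640]; d=c["depth"]
    X=np.stack([(u-c["cx"])/c["fx"]*d,(v-c["cy"])/c["fy"]*d,d],-1)
    return (X-c["t"])@c["R"]          # R^T (Xc-t)
def proj(c,P):
    q=np.atleast_2d(P)@c["R"].T+c["t"]; return np.c_[q[:,0]/q[:,2]*c["fx"]+c["cx"],q[:,1]/q[:,2]*c["fy"]+c["cy"]]
def onplane(c,u,v,z):
    r=c["R"].T@np.array([(u-c["cx"])/c["fx"],(v-c["cy"])/c["fy"],1]); o=-c["R"].T@c["t"]
    return o+r*(z-o[2])/r[2]
E
python3 - <<'E'
from h import *
c=load("top0");P=cloud(c);
cv2.imwrite("pics/t_rod.png",cv2.resize(c["img"][160:260,370:530],None,fx=5,fy=5,interpolation=cv2.INTER_CUBIC))
cv2.imwrite("pics/t_rack.png",cv2.resize(c["img"][35:235,220:390],None,fx=3,fy=3,interpolation=cv2.INTER_CUBIC))
# bench noise
print("bench z",np.nanmedian(P[230:240,250:400,2]))
# rod handle: brown
h=cv2.cvtColor(c["img"],cv2.COLOR_BGR2HSV)
m=np.zeros((400,640),bool); m[195:250,400:440]=True
hm=m&(h[...,1]>120)&(P[...,2]>.025)
print(hm.sum(), np.percentile(P[hm][:,2],[5,50,95]))
pts=P[hm]; r=cv2.minAreaRect((pts[:,:2]*1000).astype(np.float32)); print(r, cv2.boxPoints(r).round(0).tolist())
top=hm&(P[...,2]>.037); r=cv2.minAreaRect((P[top][:,:2]*1000).astype(np.float32)); print(r)
# rack deck
dm=np.zeros((400,640),bool); dm[40:180,225:375]=True
d=dm&(abs(P[...,2]-.133)<.006); r=cv2.minAreaRect((P[d][:,:2]*1000).astype(np.float32)); print("deck",r,cv2.boxPoints(r).round(0).tolist(),np.median(P[d][:,2]))
for nm,(u0,u1,v0,v1,z0) in dict(flat=(250,302,195,235,.012),tape=(160,208,178,222,.03),bottle=(180,215,240,270,.05),jar=(410,440,112,142,.05),tall=(455,505,155,195,.09)).items():
    k=np.zeros((400,640),bool);k[v0:v1,u0:u1]=True;k&=P[...,2]>z0
    r=cv2.minAreaRect((P[k][:,:2]*1000).astype(np.float32)); print(nm,np.round(r[0]),np.round(r[1]),r[2],P[k][:,2].max())
E
```

```text
bench z -0.0003130612104880275
362 [0.03164286 0.04319099 0.04730503]
((421.4556579589844, -322.7025146484375), (106.75741577148438, 23.752670288085938), 8.09815788269043) [[367.0, -318.0], [370.0, -342.0], [476.0, -327.0], [473.0, -303.0]]
((421.4783935546875, -322.9378967285156), (106.74348449707031, 23.19864273071289), 8.291068077087402)
deck ((734.714111328125, 17.255462646484375), (340.65777587890625, 281.8631896972656), 78.54179382324219) [[563.0, -122.0], [839.0, -178.0], [907.0, 156.0], [630.0, 212.0]] 0.13226008588710086
flat [444.  48.] [216.  84.] 76.11732482910156 1.217858120044353
tape [470. 178.] [473. 108.] 80.28861999511719 1.217858120044353
bottle [347. 144.] [ 50. 382.] 1.5845460891723633 1.217858120044353
jar [ 538. -207.] [ 52. 452.] 51.57887649536133 1.217858120044353
tall [ 481. -273.] [ 70. 497.] 19.42095947265625 1.217858120044353
```

Run:
```python
from h import *
c=load("side0")
cv2.imwrite("pics/s_rack.png",cv2.resize(c["img"][130:300,280:450],None,fx=3.5,fy=3.5,interpolation=cv2.INTER_CUBIC))
```

```text
(no output)
```

View pics/t_rod.png

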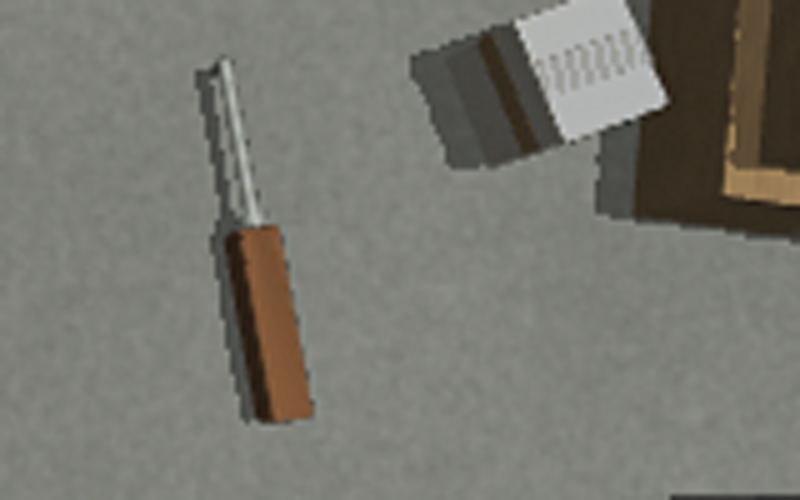

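View pics/t_rack.png

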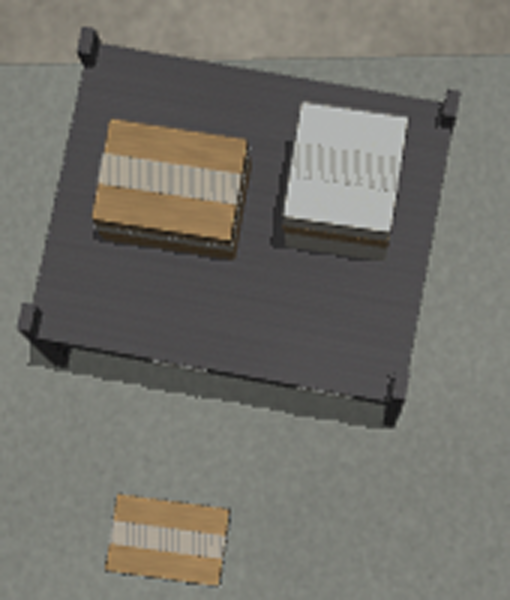

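View pics/s_rack.png

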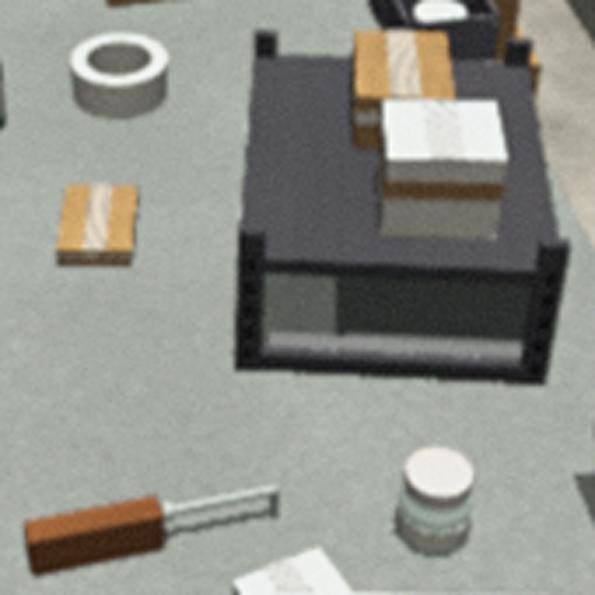

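Run:
```python
from h import *
c=load("top0");P=cloud(c)
for nm,(u0,u1,v0,v1,z0) in dict(flat=(250,302,195,235,.015),tape=(160,208,178,222,.035),bottle=(180,215,240,270,.04),jar=(410,440,112,142,.055),tall=(455,505,155,195,.1)).items():
    k=np.zeros((400,640),bool);k[v0:v1,u0:u1]=True;k&=(P[...,2]>z0)&(P[...,2]<.3)&(c["depth"]>0)
    r=cv2.minAreaRect((P[k][:,:2]*1000).astype(np.float32)); print(nm,np.round(r[0]),np.round(r[1]),round(r[2],1),P[k][:,2].max().round(3))
# steel rod end
for u,v in [(414.5,172.5),(421.5,204)]: print("rod line",onplane(c,u,v,.034)*1000)
# side: rack frame
s=load("side0");Q=cloud(s)
yaw=np.radians(-11.46); O=np.array([.5965,.045]); B=np.array([[np.cos(yaw),-np.sin(yaw)],[np.sin(yaw),np.cos(yaw)]])
def rk(P): return np.concatenate([(P[...,:2]-O)@B,P[...,2:]],-1)*1000
L=rk(Q); T=rk(P)
# check deck in side
k=np.zeros((400,640),bool);k[130:240,345:445]=True
d=k&(abs(L[...,2]-133)<5); print("deck side cam x",np.percentile(L[d][:,0],[0.5,99.5]),"y",np.percentile(L[d][:,1],[.5,99.5]),np.median(L[d][:,2]))
d=np.zeros((400,640),bool);d[40:180,225:375]=True; d&=(abs(T[...,2]-133)<6); print("deck top x",np.percentile(T[d][:,0],[0.5,99.5]),"y",np.percentile(T[d][:,1],[.5,99.5]))
# tray side face
k&=(abs(L[...,1]+135)<12)&(L[...,2]>10)&(L[...,2]<110)&(L[...,0]>30)&(L[...,0]<240)
print(k.sum())
for v in range(200,235,2):
    r=np.where(k[v])[0]
    if len(r): print(v,r.min(),L[v,r.min()].round(1),L[v,r.min()-1].round(1))
```

```text
flat [456.  98.] [111.  75.] 81.4 0.029
tape [501. 357.] [110. 106.] 87.7 0.054
bottle [343. 311.] [47. 52.] 89.7 0.134
jar [ 695. -332.] [51. 52.] 55.3 0.075
tall [ 554. -478.] [70. 62.] 19.1 0.126
rod line [ 569.87905794 -303.03919716   34.        ]
rod line [ 479.01239985 -319.29776227   34.        ]
deck side cam x [  4.01690187 280.90452634] y [-173.51261465  166.78384213] 130.55955505745078
deck top x [  1.55312018 279.68266746] y [-168.52216422  168.09040137]
903
210 377 [  94.7 -133.9   77. ] [ 94.5 -65.4  20.3]
212 377 [  95.1 -136.2   70.7] [ 94.3 -80.2  23.9]
214 377 [  95.4 -137.3   63.5] [ 94.5 -86.   20.1]
216 377 [  95.7 -140.8   58.1] [ 94.6 -95.6  19.7]
218 377 [  96.4 -135.7   45.5] [  94.3 -111.3   24.4]
220 377 [  96.9 -134.3   35.9] [  94.4 -119.3   22.7]
222 376 [  94.4 -130.2   23.6] [ 92.6 -97.1  -5.4]
224 376 [  94.6 -135.8   20. ] [  92.5 -109.2   -3.6]
226 357 [  33.9 -143.    13.8] [  30.4 -121.9   -5.1]
228 366 [  63.1 -146.5   10.3] [  59.8 -149.7   12.9]
230 411 [ 206.2 -146.8   11.3] [ 202.9 -148.1   12.2]
```

```bash
cat >> h.py <<'E'
from scipy.spatial.transform import Rotation as Ro
RY=np.radians(-11.46); RO=np.array([.5965,.045])
def r2w(x,y):  # rack mm -> world m
    return RO+np.array([[np.cos(RY),-np.sin(RY)],[np.sin(RY),np.cos(RY)]])@np.array([x,y])/1000
def w2r(p): return np.array([[np.cos(RY),np.sin(RY)],[-np.sin(RY),np.cos(RY)]])@(np.array(p[:2])-RO)*1000
def state():
    o=bot.get_obs(); R=Ro.from_quat(o["tool_rot"]).as_matrix(); return o,R,np.degrees(np.arctan2(R[1,0],R[0,0]))
def plan(p,yaw=None):
    o,R,y=state(); d=R.T@(np.array(p)-o["eef_pos"])*1000
    print("clk",o["clock"].round(2),"pos",o["eef_pos"].round(4),"yaw",round(y,2),"tilt",R[:,2].round(4),"F",o["ft_force"].round(2),"T",o["ft_torque"].round(2),"w",round(o["grip_width"]*1000,1),"rack",w2r(o["eef_pos"]).round(1))
    print(" shift mm",d.round(1),"turn",None if yaw is None else round(y-yaw,2))
E
python3 -c "
from h import *
plan([.421,-.323,.12],8.2)"
```

```text
Traceback (most recent call last):
  File "h.py", line 22, in plan
    print("clk",o["clock"].round(2),"pos",o["eef_pos"].round(4),"yaw",round(y,2),"tilt",R[:,2].round(4),"F",o["ft_force"].round(2),"T",o["ft_torque"].round(2),"w",round(o["grip_width"]*1000,1),"rack",w2r(o["eef_pos"]).round(1))
                ^^^^^^^^^^^^^^^^
AttributeError: 'float' object has no attribute 'round'
```

```bash
sed -i 's/o\["clock"\].round(2)/round(o["clock"],2)/' h.py
python3 -c "
from h import *
plan([.421,-.323,.12],8.2)"
```

```text
clk 0.1 pos [ 0.2225 -0.4471  0.1998] yaw 26.46 tilt [-9.0e-04  1.7e-03 -1.0e+00] F [ 0.1  -0.12  0.46] T [-0.06  0.01 -0.02] w 85.2 rack [-268.8 -556.6]
 shift mm [233.  -22.5  79.8] turn 18.26
```

```bash
python3 -m crank '[[[39,-4,13,0,0],[39,-4,13,0,0],[39,-4,13,0,0],[39,-4,13,0,0],[39,-4,13,0,0],[38,-3,13,0,0],[0,0,0,9,0],[0,0,0,9,0],[0,0,0,0,0]]]'
python3 -c "
from h import *
plan([.421,-.323,.006],8.2)"
```

```text
clock: 1.23
eef_pos: [0.4247, -0.3169, 0.1143]
tool_rot: [0.998, 0.069, -0.004, -0.004]
ft_force: [-0.7, 0.7, -0.4]
grip_width: 0.0856
clk 1.23 pos [ 0.4247 -0.3169  0.1143] yaw 7.94 tilt [-0.0082  0.0067 -0.9999] F [-0.74  0.71 -0.42] T [ 0.02  0.02 -0.04] w 85.6 rack [ -96.5 -388.8]
 shift mm [ -3.7   6.4 108.3] turn -0.26
```

```bash
python3 -m crank '[[[-4,6,20,0,0],[0,0,25,0,0],[0,0,20,0,0],[0,0,15,0,0],[0,0,0,0,0]]]'
python3 -c "
from h import *
plan([.421,-.323,.006],8.2)
for n in('top','side'):
    c=bot.camera(n); P=proj(c,[.42,-.32,.03])[0].astype(int); print(P)
    cv2.imwrite(f'pics/{n}1.png',cv2.resize(c['img'][max(P[1]-60,0):P[1]+60,P[0]-60:P[0]+80],None,fx=5,fy=5))"
```

```text
clock: 1.85
eef_pos: [0.4202, -0.3238, 0.032]
tool_rot: [0.997, 0.075, -0.004, -0.004]
ft_force: [-0.3, -0.5, 0.2]
grip_width: 0.0855
clk 1.85 pos [ 0.4202 -0.3238  0.032 ] yaw 8.55 tilt [-0.0081  0.0065 -0.9999] F [-0.26 -0.54  0.19] T [-0.03  0.    0.07] w 85.5 rack [ -99.5 -396.4]
 shift mm [ 1.1 -0.4 26. ] turn 0.35
[422 224]
[305 278]
```

View pics/top1.png

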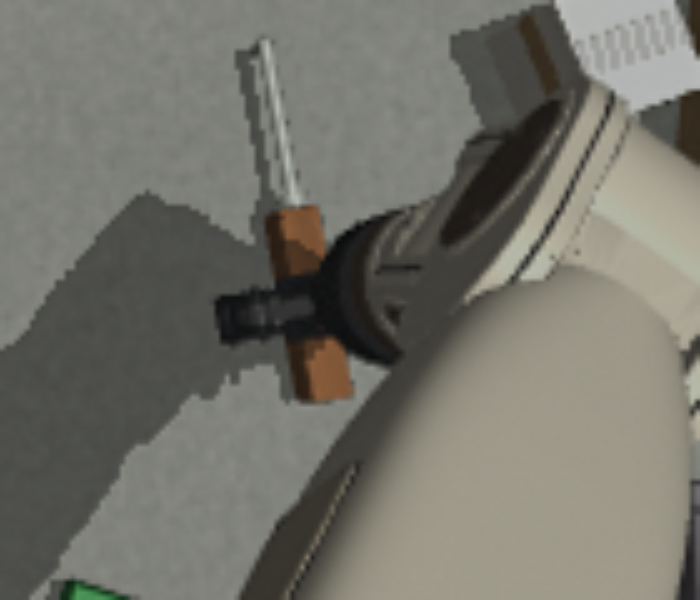

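View pics/side1.png

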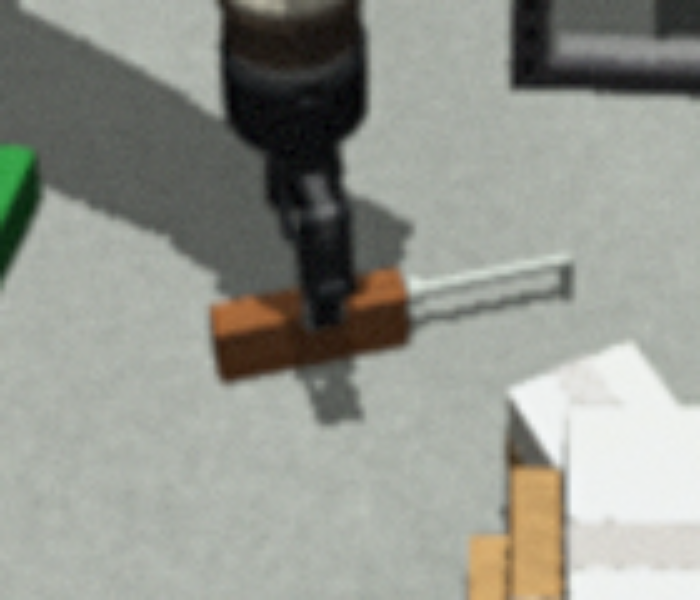

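The open fingers straddle the middle of the handle in both views, at about (290,300) in the top crop. Next I'll go down and close.

```bash
python3 -m crank '[[[1,0,13,0,0],[0,0,11,0,0],[0,0,0,0,0],[0,0,0,0,255],[0,0,0,0,255],[0,0,0,0,255],[0,0,0,0,255],[0,0,0,0,255]]]'
python3 -c "
from h import *
plan([.421,-.323,.006],8.2)"
```

```text
clock: 2.95
eef_pos: [0.424, -0.3254, 0.0103]
tool_rot: [0.997, 0.075, -0.001, -0.001]
ft_force: [0.6, -0.5, -0.9]
grip_width: 0.021
clk 2.95 pos [ 0.424  -0.3254  0.0103] yaw 8.58 tilt [-0.002  0.002 -1.   ] F [ 0.6  -0.47 -0.93] T [ 0.01 -0.05 -0.01] w 21.0 rack [ -95.5 -397.3]
 shift mm [-2.6 -2.8  4.3] turn 0.38
```

```bash
python3 -m crank '[[[0,0,-15,0,255],[0,0,-25,0,255],[0,0,-25,0,255],[0,0,-25,0,255],[0,0,0,10,255],[0,0,0,10,255],[0,0,0,0,255],[0,0,0,0,255]]]'
python3 -c "
from h import *
t=r2w(-60-147,-85); plan([t[0],t[1],.06],-11.46)
for n in('top','side'):
    c=bot.camera(n); np.savez(n+'2.npz',**c);P=proj(c,[.48,-.32,.1])[0].astype(int); print(P)
    cv2.imwrite(f'pics/{n}2.png',cv2.resize(c['img'][max(P[1]-60,0):P[1]+60,P[0]-70:P[0]+70],None,fx=5,fy=5))"
```

```text
clock: 3.95
eef_pos: [0.4232, -0.3256, 0.1071]
tool_rot: [0.995, -0.103, -0.002, -0.0]
ft_force: [-0.9, -0.6, -2.3]
grip_width: 0.0214
clk 3.95 pos [ 0.4232 -0.3256  0.1071] yaw -11.8 tilt [-0.0031  0.0012 -1.    ] F [-0.87 -0.63 -2.29] T [ 0.01 -0.02 -0.01] w 21.4 rack [ -96.2 -397.6]
 shift mm [-112.4 -311.9   47.6] turn -0.34
[427 201]
[326 259]
```

View pics/top2.png

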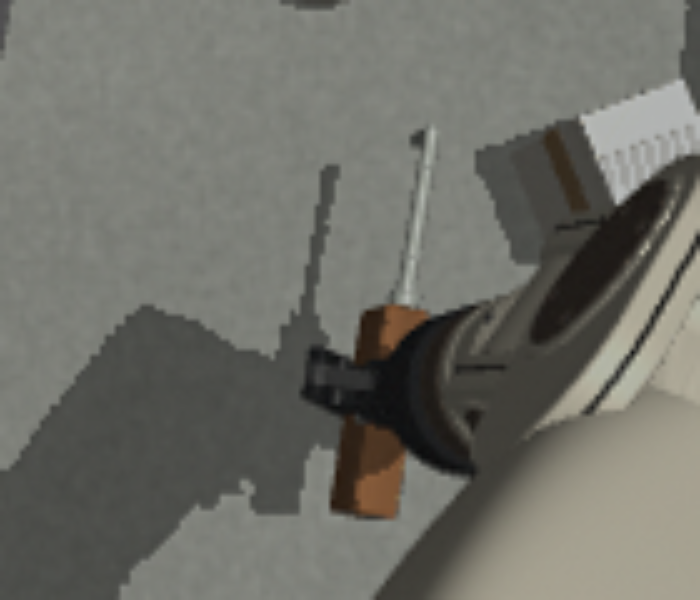

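View pics/side2.png

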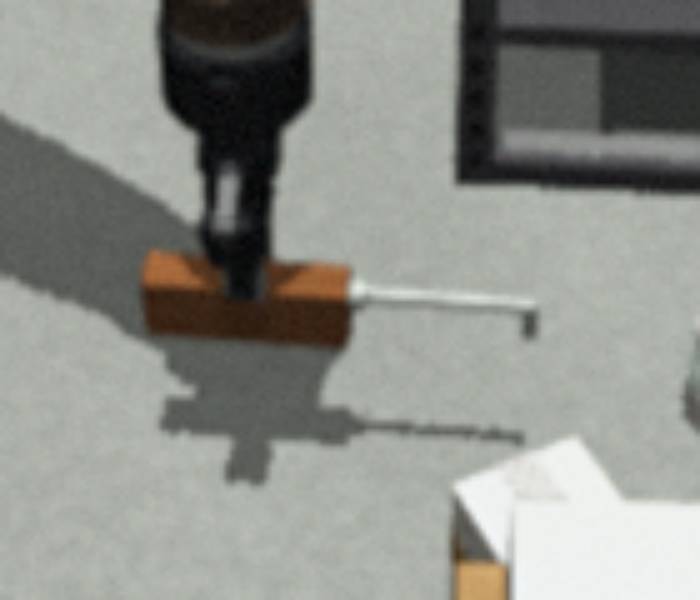

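The side crop shows the hook bottom at full-frame pixel (362,267). The top view shows the rod end at (443,166). I'll compute where the hook sits in the tool frame.

```bash
python3 -c "
from h import *
o,R,y=state()
t=load('top2');s=load('side2')
for z in(.126,.131,.136): print(z,(R.T@(onplane(t,443.1,167,z)-o['eef_pos'])*1000).round(1))
print('side')
for z in(.100,.105,.11): print(z,(R.T@(onplane(s,362.2,266.8,z)-o['eef_pos'])*1000).round(1))
# steel rod/hook depth points
for c in(t,s):
    P=(cloud(c)-o['eef_pos'])@R*1000
    k=(P[...,0]>70)&(P[...,0]<170)&(abs(P[...,1])<25)&(abs(P[...,2]+10)<45)&(c['depth']>0)
    q=P[k]; print(k.sum())
    for a in range(70,160,10):
        j=(q[:,0]>=a)&(q[:,0]<a+10)
        if j.any(): print(a,q[j][:,1].mean().round(1),q[j][:,2].min().round(1),q[j][:,2].max().round(1))
    print(q[:,0].max())
    j=(P[...,0]>20)&(P[...,0]<55)&(abs(P[...,1])<30)&(abs(P[...,2]+10)<50)&(c['depth']>0); print('handle z top',np.percentile(P[j][:,2],[2,10]))
    j=(P[...,0]>-80)&(P[...,0]<70)&(abs(P[...,1])<12)&(abs(P[...,2]+34)<5)&(c['depth']>0); print('handle x',P[j][:,0].min(),P[j][:,0].max())
"
```

```text
0.126 [148.9   2.9 -19.6]
0.131 [147.7   1.7 -24.6]
0.136 [146.6   0.5 -29.6]
side
0.1 [150.5   2.3   6.4]
0.105 [150.5   7.    1.4]
0.11 [150.5  11.7  -3.6]
104
70 0.6 -28.7 -23.4
80 0.4 -28.4 -24.3
90 1.8 -31.4 -18.5
100 0.7 -29.1 -24.2
110 0.9 -30.0 -21.4
120 1.1 -28.5 -20.1
130 0.5 -29.1 -23.4
140 -0.1 -30.7 -2.1
150 2.1 -26.8 -23.8
150.49419716151908
handle z top [-36.26421758 -35.18022955]
handle x -56.92261229696202 65.98693039722197
114
70 2.9 -26.1 -21.4
80 3.8 -26.8 -16.6
90 4.1 -26.4 -17.9
100 3.8 -27.6 -20.4
110 3.1 -26.3 -20.9
120 5.0 -27.8 -19.0
130 3.8 -26.0 -17.9
140 4.3 -27.1 1.6
150 3.5 -24.9 -1.8
152.37932454984622
handle z top [-34.65820213 -32.65057956]
handle x -55.59122649450486 60.16340636483305
```

```bash
python3 -m crank '[[[-38,0,0,0,255],[-38,0,0,0,255],[-37,0,0,0,255],[0,-40,0,0,255],[0,-45,8,0,255],[0,-45,8,0,255],[0,-45,8,0,255],[0,-45,8,0,255],[0,-45,8,0,255],[0,-45,8,0,255],[0,0,0,0,255],[0,0,0,0,255]]]'
python3 -c "
from h import *
t=r2w(-60-147,-85); plan([t[0],t[1],.059],-11.46)"
```

```text
clock: 5.55
eef_pos: [0.3645, -0.041, 0.0592]
tool_rot: [0.997, -0.073, 0.002, -0.02]
ft_force: [0.4, 0.1, -2.3]
grip_width: 0.0213
clk 5.55 pos [ 0.3645 -0.041   0.0592] yaw -8.32 tilt [ 0.0066  0.0395 -0.9992] F [ 0.37  0.05 -2.31] T [-0.09  0.08  0.03] w 21.3 rack [-210.2 -130.4]
 shift mm [  5.7 -45.1   2. ] turn 3.14
```

```bash
python3 -m crank '[[[0,-10,0,3,255],[0,-10,0,0,255],[0,0,0,0,255],[0,0,0,0,255]]]'
python3 -c "
from h import *
t=r2w(-60-147,-85); plan([t[0],t[1],.059],-11.46);print(bot.get_obs()['joint_pos'])"
```

```text
clock: 6.05
eef_pos: [0.3639, -0.0463, 0.0608]
tool_rot: [0.996, -0.09, 0.003, -0.03]
ft_force: [0.8, 0.7, -2.0]
grip_width: 0.0213
clk 6.05 pos [ 0.3639 -0.0463  0.0608] yaw -10.3 tilt [ 0.0105  0.0586 -0.9982] F [ 0.76  0.7  -1.98] T [-0.1   0.05  0.03] w 21.3 rack [-209.8 -135.7]
 shift mm [  3.8 -50.5   4.9] turn 1.16
[-0.1809253   0.10869003 -0.55635717  0.9059846   0.05959463  3.14041143]
```

Joint 6 is at its limit in this grasp. I'll back off, set the rod down and regrip it half-turned.

```bash
python3 -m crank '[[[0,25,-5,-8,255],[0,30,0,-8,255],[0,25,0,0,255],[0,0,0,0,255]]]'
python3 -c "
from h import *
t=r2w(-60-147,-85); plan([t[0],t[1],.059],-11.46);print(bot.get_obs()['joint_pos'])"
```

```text
clock: 6.55
eef_pos: [0.3617, -0.1278, 0.0615]
tool_rot: [0.998, 0.056, 0.008, -0.029]
ft_force: [0.1, 0.7, -2.1]
grip_width: 0.0213
clk 6.55 pos [ 0.3617 -0.1278  0.0615] yaw 6.35 tilt [ 0.0118  0.0583 -0.9982] F [ 0.05  0.74 -2.14] T [-0.06  0.13  0.05] w 21.3 rack [-195.8 -216. ]
 shift mm [  29.3 -127.7   10.3] turn 17.81
[-0.39045994  0.14803238 -0.50702045  0.9270658   0.05842935  2.63948454]
```

```bash
python3 -m crank '[[[0,-1,15,0,255],[0,-1,15,0,255],[0,0,10,0,255],[0,0,4,0,255],[0,0,0,0,255],[0,0,0,0,255]]]'
python3 -c "
from h import *
o,R,y=state(); plan(o['eef_pos']*[1,1,0]+[0,0,.0105],6)"
```

```text
clock: 7.3
eef_pos: [0.3622, -0.1208, 0.0171]
tool_rot: [0.998, 0.057, 0.008, -0.029]
ft_force: [-0.0, -0.9, -1.6]
grip_width: 0.0213
clk 7.3 pos [ 0.3622 -0.1208  0.0171] yaw 6.45 tilt [ 0.0122  0.0597 -0.9981] F [-0.   -0.87 -1.62] T [-0.08  0.06 -0.03] w 21.3 rack [-196.7 -209. ]
 shift mm [-0.1  0.4  6.6] turn 0.45
```

```bash
python3 -m crank '[[[0,0,3,0,255],[0,0,1.5,0,255],[0,0,0,0,255],[0,0,0,0,255]]]'
python3 -m crank '[[[0,0,1,0,255],[0,0,0,0,255]]]'
```

```text
clock: 7.8
eef_pos: [0.363, -0.1209, 0.0131]
tool_rot: [0.998, 0.056, 0.009, -0.029]
ft_force: [1.1, 0.2, -2.6]
grip_width: 0.0214
clock: 8.05
eef_pos: [0.3631, -0.1209, 0.0121]
tool_rot: [0.998, 0.056, 0.009, -0.029]
ft_force: [-0.1, -0.5, -2.7]
grip_width: 0.0211
```

```bash
python3 -m crank '[[[0,0,1,0,255],[0,0,0,0,255]]]'
```

```text
clock: 8.3
eef_pos: [0.3632, -0.1209, 0.011]
tool_rot: [0.998, 0.056, 0.009, -0.029]
ft_force: [-1.3, 0.4, -2.5]
grip_width: 0.0212
```

```bash
python3 -m crank '[[[0,0,1,0,255],[0,0,0,0,255]]]';python3 -m crank '[[[0,0,0.6,0,255],[0,0,0,0,255]]]'
```

```text
clock: 8.55
eef_pos: [0.3635, -0.1208, 0.0108]
tool_rot: [0.998, 0.056, 0.009, -0.029]
ft_force: [-0.0, -1.0, -1.6]
grip_width: 0.021
clock: 8.8
eef_pos: [0.3635, -0.1208, 0.0108]
tool_rot: [0.998, 0.056, 0.009, -0.029]
ft_force: [-0.6, 0.4, 0.9]
grip_width: 0.0209
```

In contact with the bench. I'll release and rise.

```bash
python3 -m crank '[[[0,0,0,0,150],[0,0,0,0,100],[0,0,0,0,0],[0,0,0,0,0],[0,0,0,0,0],[0,-1,-20,0,0],[0,-1.5,-30,0,0],[0,-1.5,-30,0,0],[0,0,-20,0,0],[0,0,0,0,0]]]'
python3 -c "
from h import *
plan([.362,-.121,.11],6);print(bot.get_obs()['joint_pos'])
for n in('top','side'):
    c=bot.camera(n); np.savez(n+'3.npz',**c);P=proj(c,[.42,-.12,.02])[0].astype(int); print(P)
    cv2.imwrite(f'pics/{n}3.png',cv2.resize(c['img'][max(P[1]-60,0):P[1]+60,P[0]-70:P[0]+70],None,fx=5,fy=5))"
```

```text
clock: 10.05
eef_pos: [0.3617, -0.1227, 0.113]
tool_rot: [0.998, 0.056, 0.009, -0.029]
ft_force: [-0.3, -0.2, -0.4]
grip_width: 0.0856
clk 10.05 pos [ 0.3617 -0.1227  0.113 ] yaw 6.43 tilt [ 0.0153  0.0593 -0.9981] F [-0.33 -0.18 -0.37] T [-0.09  0.03 -0.03] w 85.6 rack [-196.8 -211. ]
 shift mm [ 0.5 -1.5  3.1] turn 0.43
[-0.38023024  0.07999457 -0.43096189  1.06760593  0.06074885  2.6482466 ]
[351 226]
[301 233]
```

```bash
python3 -m crank '[[[0,0,-1,-10.5,0],[0,0,0,-10.5,0],[0,0,0,-10.5,0],[0,0,0,-10.5,0],[0,0,0,-10.5,0],[0,0,0,-10.5,0],[0,0,0,-10.5,0],[0,0,0,-10.5,0],[0,0,0,-10.5,0],[0,0,0,-10.5,0],[0,0,0,-10.5,0],[0,0,0,-10.5,0]]]'
python3 -c "
from h import *
plan([.362,-.121,.11],6);print(bot.get_obs()['joint_pos'])"
```

```text
clock: 11.65
eef_pos: [0.3471, -0.1165, 0.0952]
tool_rot: [0.378, 0.925, 0.03, -0.023]
ft_force: [-0.9, 0.3, 0.1]
grip_width: 0.0856
clk 11.65 pos [ 0.3471 -0.1165  0.0952] yaw 135.6 tilt [-0.02    0.0733 -0.9971] F [-0.91  0.33  0.1 ] T [-0.06  0.01  0.01] w 85.6 rack [-212.3 -207.8]
 shift mm [-12.8   7.8 -15.4] turn 129.6
[-0.37918311  0.10155935 -0.46016653  1.05491204  0.06075686  0.39554817]
```

View pics/top3.png

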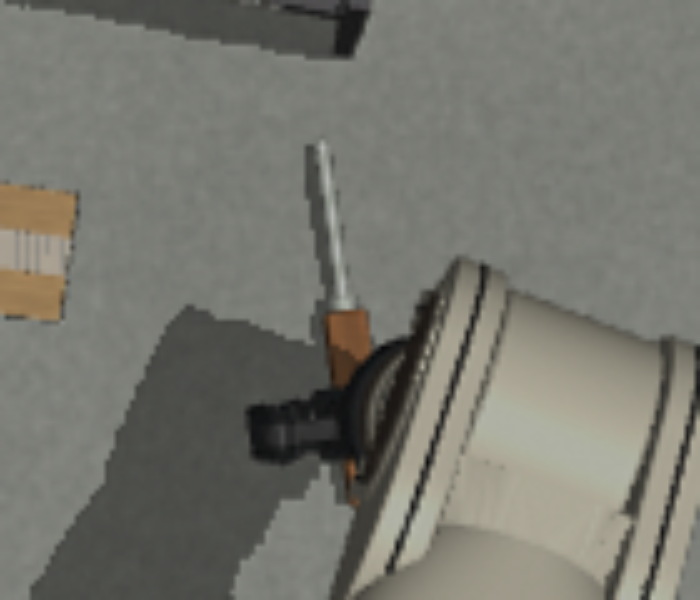

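The rod stands on its base with its hook end at (345,194) in the top frame. I'll measure it, then finish the half turn.

```bash
python3 -c "
from h import *
c=load('top3'); a=onplane(c,345.2,194.2,.036)[:2]; b=onplane(c,349.5,226,.036)[:2]; d=a-b; print(a,b,np.degrees(np.arctan2(d[1],d[0])))
P=cloud(c); k=np.zeros((400,640),bool);k[180:240,330:362]=True;k&=(P[...,2]>.028)&(P[...,2]<.05)&(P[...,0]>.42)&(c['depth']>0)
q=P[k]; print(k.sum(),q[:,0].max(),q[:,:2].mean(0)); s=q[q[:,0]<.52]; f=np.polyfit(s[:,0],s[:,1],1); print(np.degrees(np.arctan(f[0])),np.polyval(f,[.3635,.42,.51]))
"
python3 -m crank '[[[1,0,-3,-10,0],[0,0,-2,-10,0],[0,0,-2,-10,0],[0,0,-2,-10,0],[0,0,-2,-9,0],[0,0,0,0,0],[0,0,0,0,0]]]'
python3 -c "
from h import *
plan([.362,-.121,.05],-173.5);print(bot.get_obs()['joint_pos'])"
```

```text
[ 0.51016296 -0.10323846] [ 0.41952283 -0.11351059] 6.465668441089514
93 0.5109396258416251 [ 0.46506245 -0.10771327]
7.194885191334579 [-0.12053438 -0.1134019  -0.10204041]
clock: 12.52
eef_pos: [0.3394, -0.1134, 0.0973]
tool_rot: [-0.052, 0.998, 0.041, -0.017]
ft_force: [0.2, 0.1, 0.7]
grip_width: 0.0852
clk 12.53 pos [ 0.3394 -0.1134  0.0973] yaw -173.95 tilt [-0.0382  0.0806 -0.996 ] F [0.19 0.14 0.67] T [-0.07 -0.04  0.01] w 85.2 rack [-220.5 -206.3]
 shift mm [-23.1 -13.8  45.6] turn -0.45
[-0.37925258  0.10001447 -0.45713807  1.07908612  0.06074548 -0.48561129]
```

```bash
python3 -m crank '[[[0,0,0,10,0],[0,0,0,10,0],[0,0,0,10,0],[0,0,0,0,0]]]'
python3 -c "
from h import *
plan([.362,-.121,.05],-173.5);print(bot.get_obs()['joint_pos'])"
python3 -m crank '[[[0,0,0,-5,0],[0,0,0,-5,0],[0,0,0,-5,0],[0,0,0,-5,0],[0,0,0,-5,0],[0,0,0,-5,0],[0,0,0,0,0]]]'
python3 -c "
from h import *
plan([.362,-.121,.05],-173.5);print(bot.get_obs()['joint_pos'])"
```

```text
clock: 13.02
eef_pos: [0.338, -0.1128, 0.0955]
tool_rot: [0.219, 0.975, 0.035, -0.029]
ft_force: [0.1, 0.2, 0.9]
grip_width: 0.0855
clk 13.03 pos [ 0.338  -0.1128  0.0955] yaw 154.83 tilt [-0.0414  0.0819 -0.9958] F [0.13 0.2  0.86] T [-0.04 -0.06 -0.05] w 85.5 rack [-221.9 -206. ]
 shift mm [-28.4   0.3  43.7] turn 328.33
[-0.3791034   0.10233978 -0.46008433  1.07732393  0.06074893  0.06022051]
clock: 13.9
eef_pos: [0.337, -0.1124, 0.094]
tool_rot: [-0.057, 0.997, 0.043, -0.02]
ft_force: [-0.2, 0.2, -0.8]
grip_width: 0.0855
clk 13.9 pos [ 0.337  -0.1124  0.094 ] yaw -173.42 tilt [-0.0439  0.0828 -0.9956] F [-0.16  0.17 -0.79] T [-0.07 -0.06 -0.02] w 85.5 rack [-223.1 -205.8]
 shift mm [-25.4 -15.2  42. ] turn 0.08
[-0.3789969   0.10414174 -0.46269997  1.07556233  0.06072656 -0.49449004]
```

```bash
python3 -c "
from h import *
P=cloud(load('top3'));k=(P[...,2]<.5)
for x in np.arange(.15,.75,.1):
    print(round(x,2),[ (lambda q: round(float(q.max()),2) if q.size else None)(P[...,2][k&(abs(P[...,0]-x)<.05)&(abs(P[...,1]-y)<.05)]) for y in np.arange(-.85,-.1,.1)])
plan([.30,-.50,.27])"
```

```text
0.15 [None, 0.05, 0.05, 0.05, 0.01, 0.04, 0.01, None]
0.25 [None, 0.05, 0.05, 0.05, 0.01, 0.04, 0.05, 0.0]
0.35 [-0.0, 0.04, 0.05, 0.05, 0.01, 0.01, 0.0, 0.46]
0.45 [-0.0, 0.24, 0.24, 0.19, 0.01, 0.01, 0.01, 0.47]
0.55 [None, 0.24, 0.25, 0.24, 0.13, 0.01, 0.01, 0.16]
0.65 [None, 0.24, 0.25, 0.24, 0.01, 0.07, 0.01, 0.22]
clk 13.9 pos [ 0.337  -0.1124  0.094 ] yaw -173.42 tilt [-0.0439  0.0828 -0.9956] F [-0.16  0.17 -0.79] T [-0.07 -0.06 -0.02] w 85.5 rack [-223.1 -205.8]
 shift mm [  87.1 -364.3 -205.7] turn None
```

```bash
python3 -m crank '[[[0,-10,-45,0,0],[0,-10,-55,0,0],[10,-35,-55,0,0],[10,-50,-40,0,0],[10,-50,-20,0,0],[15,-50,-10,0,0],[15,-50,-10,0,0],[10,-50,-10,0,0],[10,-50,-10,0,0],[0,-20,0,0,0],[0,0,0,0,0]]]'
python3 -c "
from h import *
plan([.32,-.60,.32]);print(bot.get_obs()['joint_pos'])"
```

```text
clock: 15.28
eef_pos: [0.3087, -0.5221, 0.316]
tool_rot: [-0.056, 0.997, 0.043, -0.021]
ft_force: [-0.5, 0.3, -1.3]
grip_width: 0.0854
clk 15.28 pos [ 0.3087 -0.5221  0.316 ] yaw -173.48 tilt [-0.0467  0.0836 -0.9954] F [-0.53  0.28 -1.32] T [-0.04 -0.03 -0.03] w 85.4 rack [-169.4 -613. ]
 shift mm [ -2.2 -78.  -11. ] turn None
[-1.03799918  0.57558316  0.80043894  1.89157429  0.0022474  -1.15032537]
```

```bash
python3 -m crank '[[[-16,-36,-6,0,0],[-16,-36,-6,0,0],[-10,-23,-3,0,0],[-8,-18,0,0,0],[0,0,0,0,0]]]'
python3 -c "
from h import *
plan([.32,-.60,.32]);print(bot.get_obs()['joint_pos'])"
```

```text
clock: 15.9
eef_pos: [0.3559, -0.5972, 0.2906]
tool_rot: [-0.057, 0.998, 0.037, -0.017]
ft_force: [-1.2, -0.0, -0.2]
grip_width: 0.0854
clk 15.9 pos [ 0.3559 -0.5972  0.2906] yaw -173.4 tilt [-0.0388  0.0716 -0.9967] F [-1.15 -0.04 -0.22] T [-0.05 -0.07 -0.01] w 85.4 rack [-108.3 -677.2]
 shift mm [ 36.8   3.5 -28.1] turn None
[-1.03492439  0.86330008  1.2735386   2.06251928  0.00316036 -1.14914866]
```

```bash
python3 -m crank '[[[-8,-18,-5,0,0],[-8,-18,-5,0,0],[-8,-18,-5,0,0],[0,0,0,0,0]]]'
python3 -c "
from h import *
plan([.32,-.60,.32]);print(bot.get_obs()['joint_pos'])"
```

```text
clock: 16.4
eef_pos: [0.336, -0.5633, 0.3189]
tool_rot: [-0.057, 0.996, 0.059, -0.029]
ft_force: [-0.2, -0.2, -0.6]
grip_width: 0.0852
clk 16.4 pos [ 0.336  -0.5633  0.3189] yaw -173.24 tilt [-0.0638  0.1141 -0.9914] F [-0.18 -0.23 -0.58] T [-0.07 -0.1   0.04] w 85.2 rack [-134.4 -647.9]
 shift mm [ 20.2 -34.3  -4.3] turn None
[-1.03468915  0.82816016  1.27537251  2.14907997  0.00339132 -1.14975958]
```

```bash
python3 -m crank '[[[0,0,25,0,0],[0,0,25,0,0],[0,0,0,0,0]]]'
python3 -c "
from h import *
plan([.32,-.60,.32]);print(bot.get_obs()['joint_pos'])"
python3 -m crank '[[[-16,-36,0,0,0],[0,0,0,0,0]]]'
python3 -c "
from h import *
plan([.32,-.60,.32]);print(bot.get_obs()['joint_pos'])"
```

```text
clock: 16.77
eef_pos: [0.3333, -0.5584, 0.2674]
tool_rot: [-0.057, 0.996, 0.058, -0.028]
ft_force: [-0.2, 1.1, -0.3]
grip_width: 0.0853
clk 16.77 pos [ 0.3333 -0.5584  0.2674] yaw -173.25 tilt [-0.063   0.1128 -0.9916] F [-0.22  1.05 -0.33] T [-0.11 -0.05  0.04] w 85.3 rack [-138.1 -643.7]
 shift mm [ 20.7 -33.3 -56. ] turn None
[-1.03449884  0.71944386  0.92468548  1.90561238  0.00345783 -1.14948111]
clock: 17.02
eef_pos: [0.3517, -0.5897, 0.2568]
tool_rot: [-0.057, 0.996, 0.064, -0.031]
ft_force: [-0.6, -0.3, -0.7]
grip_width: 0.0853
clk 17.02 pos [ 0.3517 -0.5897  0.2568] yaw -173.23 tilt [-0.0698  0.1242 -0.9898] F [-0.57 -0.35 -0.67] T [-0.14 -0.06 -0.04] w 85.3 rack [-113.8 -670.7]
 shift mm [ 36.1   1.7 -61.6] turn None
[-1.03476393  0.88154543  1.20922272  2.04139166  0.00338853 -1.1496047 ]
```

```bash
python3 -c "
from h import *
plan([.31,-.52,.45]);print(bot.get_obs()['joint_pos'])"
```

```text
clk 17.02 pos [ 0.3517 -0.5897  0.2568] yaw -173.23 tilt [-0.0698  0.1242 -0.9898] F [-0.57 -0.35 -0.67] T [-0.14 -0.06 -0.04] w 85.3 rack [-113.8 -670.7]
 shift mm [  43.7   98.7 -179.7] turn None
[-1.03476393  0.88154543  1.20922272  2.04139166  0.00338853 -1.1496047 ]
```

```bash
python3 -m crank '[[[11,25,-45,0,0],[11,25,-45,0,0],[11,25,-45,0,0],[11,25,-45,0,0],[0,0,0,0,0]]]'
python3 -c "
from h import *
plan([.31,-.52,.55]);print(bot.get_obs()['joint_pos'])"
```

```text
clock: 17.65
eef_pos: [0.329, -0.5509, 0.396]
tool_rot: [-0.057, 0.998, 0.007, -0.002]
ft_force: [0.3, -0.0, 0.8]
grip_width: 0.0856
clk 17.65 pos [ 0.329  -0.5509  0.396 ] yaw -173.45 tilt [-0.0039  0.0132 -0.9999] F [ 0.28 -0.04  0.84] T [ 0.   -0.02 -0.02] w 85.6 rack [-143.8 -637.2]
 shift mm [  15.7   35.  -153.5] turn None
[-1.03420438  0.70953807  1.27543454  2.1499904   0.00342779 -1.1484565 ]
```

Tilt is now under 1°. Back to above the rod.

```bash
python3 -c "
from h import *
plan([.361,-.121,.12],-173.3)"; python3 -m crank '[[[0,40,20,0,0],[0,50,20,0,0],[0,50,20,0,0],[0,50,20,0,0],[-5,50,20,0,0],[-5,50,20,0,0],[-5,45,20,0,0],[-5,40,40,0,0],[0,40,45,0,0],[0,15,40,0,0],[0,0,0,0,0]]]'
python3 -c "
from h import *
plan([.361,-.121,.05],-173.3);print(bot.get_obs()['joint_pos'])"
```

```text
clk 17.65 pos [ 0.329  -0.5509  0.396 ] yaw -173.45 tilt [-0.0039  0.0132 -0.9999] F [ 0.28 -0.04  0.84] T [ 0.   -0.02 -0.02] w 85.6 rack [-143.8 -637.2]
 shift mm [-81.4 419.7 281.5] turn -0.15
clock: 19.02
eef_pos: [0.3103, -0.1342, 0.1442]
tool_rot: [-0.057, 0.998, -0.001, 0.007]
ft_force: [-0.2, 0.1, 0.1]
grip_width: 0.0852
clk 19.02 pos [ 0.3103 -0.1342  0.1442] yaw -173.49 tilt [ 1.370e-02 -5.000e-04 -9.999e-01] F [-0.2   0.08  0.12] T [-0.03 -0.01  0.01] w 85.2 rack [-244.9 -232.4]
 shift mm [-50.6   7.5  94.9] turn -0.19
[-0.41308629 -0.05607274 -0.47934792  1.13477184  0.00506916 -0.52667252]
```

```bash
python3 -m crank '[[[-25,4,30,0,0],[-25,3,30,0,0],[0,0,30,0,0],[0,0,0,0,0]]]'
python3 -c "
from h import *
plan([.361,-.1208,.0105],-173.3)"
```

```text
clock: 19.52
eef_pos: [0.374, -0.1282, 0.0629]
tool_rot: [-0.055, 0.998, -0.005, 0.015]
ft_force: [-0.4, 0.2, 0.5]
grip_width: 0.0854
clk 19.52 pos [ 0.374  -0.1282  0.0629] yaw -173.65 tilt [ 0.0315 -0.0086 -0.9995] F [-0.42  0.23  0.49] T [-0.03  0.06 -0.  ] w 85.4 rack [-183.7 -214. ]
 shift mm [13.6  9.4 51.9] turn -0.35
```

```bash
python3 -m crank '[[[12,8,10,0,0],[0,0,14,0,0],[0,0,14,0,0],[0,0,0,0,0]]]'
python3 -c "
from h import *
plan([.361,-.1208,.0105],-173.3)"
```

```text
clock: 20.02
eef_pos: [0.3729, -0.1282, 0.0341]
tool_rot: [-0.053, 0.998, -0.009, 0.024]
ft_force: [0.8, -0.1, -0.3]
grip_width: 0.0858
clk 20.02 pos [ 0.3729 -0.1282  0.0341] yaw -173.87 tilt [ 0.0484 -0.0153 -0.9987] F [ 0.78 -0.1  -0.27] T [-0.04  0.01 -0.01] w 85.8 rack [-184.8 -214.2]
 shift mm [12.1  9.1 22.9] turn -0.57
```

```bash
python3 -m crank '[[[6,5,0,0,0],[6,4,0,0,0],[0,0,0,0,0]]]'
python3 -c "
from h import *
plan([.361,-.1208,.0105],-173.3);print(bot.get_obs()['joint_pos'])"
```

```text
clock: 20.4
eef_pos: [0.362, -0.1216, 0.0369]
tool_rot: [-0.053, 0.998, -0.01, 0.027]
ft_force: [0.7, -0.6, -0.5]
grip_width: 0.0851
clk 20.4 pos [ 0.362  -0.1216  0.0369] yaw -173.93 tilt [ 0.054  -0.0174 -0.9984] F [ 0.69 -0.56 -0.53] T [-0.02  0.07  0.02] w 85.1 rack [-196.7 -209.9]
 shift mm [ 2.3  1.5 26.3] turn -0.63
[-3.24794958e-01  1.27825988e-01 -6.12815256e-01  7.73359044e-01
  7.41018104e-04 -4.30052528e-01]
```

```bash
python3 -m crank '[[[1,1,12,0,0],[1,0,10,0,0],[0,0,3,0,0],[0,0,0,0,0]]]'
python3 -c "
from h import *
plan([.361,-.1208,.0105],-173.3)"
```

```text
clock: 20.9
eef_pos: [0.3609, -0.121, 0.0097]
tool_rot: [-0.053, 0.998, -0.01, 0.026]
ft_force: [-0.5, 0.7, -0.2]
grip_width: 0.0853
clk 20.9 pos [ 0.3609 -0.121   0.0097] yaw -173.91 tilt [ 0.0533 -0.0172 -0.9984] F [-0.5   0.72 -0.22] T [ 0.04 -0.    0.  ] w 85.3 rack [-197.9 -209.5]
 shift mm [-0.2  0.2 -0.8] turn -0.61
```

```bash
python3 -m crank '[[[0,0,0,0,255],[0,0,0,0,255],[0,0,0,0,255],[0,0,0,0,255],[0,0,0,0,255],[0,0,-12,0,255],[0,0,-20,0,255],[0,0,-20,0,255],[0,0,-15,0,255],[0,0,0,0,255]]]'
python3 -c "
from h import *
plan(list(r2w(-207,-85))+[.059],180-11.46);print(bot.get_obs()['joint_pos'])
for n in('top','side'):
    c=bot.camera(n); np.savez(n+'4.npz',**c);P=proj(c,[.42,-.12,.07])[0].astype(int); print(P)
    cv2.imwrite(f'pics/{n}4.png',cv2.resize(c['img'][max(P[1]-60,0):P[1]+60,P[0]-70:P[0]+70],None,fx=5,fy=5))"
```

```text
clock: 22.15
eef_pos: [0.3558, -0.1195, 0.0803]
tool_rot: [-0.053, 0.998, -0.01, 0.025]
ft_force: [0.8, -0.9, -3.3]
grip_width: 0.0211
clk 22.15 pos [ 0.3558 -0.1195  0.0803] yaw -173.92 tilt [ 0.051  -0.0168 -0.9986] F [ 0.78 -0.92 -3.28] T [ 0.01  0.15 -0.  ] w 21.1 rack [-203.3 -209.1]
 shift mm [-32.7 119.9  20.3] turn -342.46
[-3.24427876e-01  5.42472773e-02 -5.56731929e-01  9.06151880e-01
  3.57228306e-04 -4.30014056e-01]
[352 225]
[300 221]
```

View pics/side4.png

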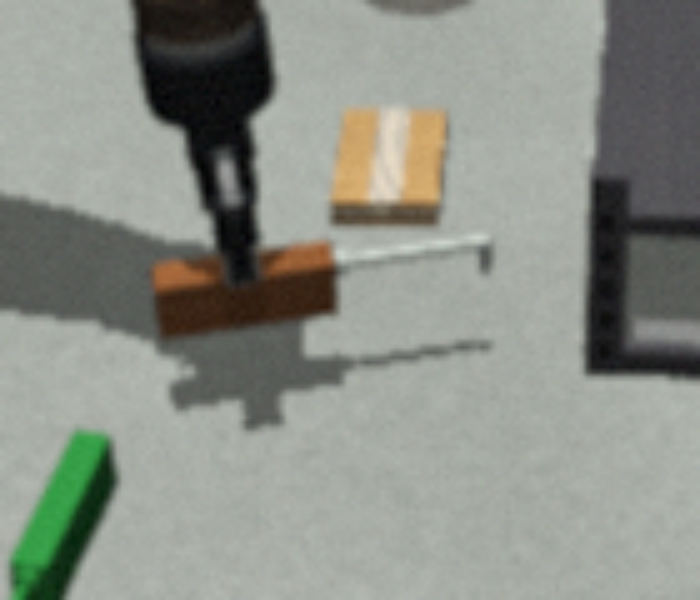

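View pics/top4.png

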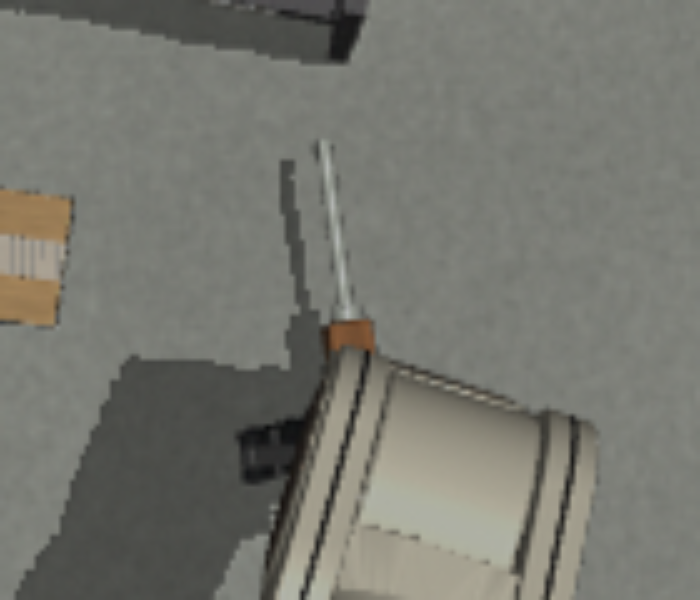

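```bash
python3 -c "
from h import *
o,R,y=state()
t=load('top4')
P=cloud(t)
k=np.zeros((400,640),bool);k[185:235,335:362]=True;k&=(P[...,2]>.07)&(P[...,2]<.13)&(P[...,0]>.425)&(t['depth']>0)
q=P[k]; f=np.polyfit(q[:,0],q[:,1],1);g=np.polyfit(q[:,0],q[:,2],1); print(k.sum(),'xmax',q[:,0].max(),'yaw',np.degrees(np.arctan(f[0])),'pitch',np.degrees(np.arctan(g[0])),'y end',np.polyval(f,.5),'z',np.polyval(g,[.43,.5]))
s=load('side4'); Q=cloud(s)
k=np.zeros((400,640),bool);k[205:220,295:332]=True;k&=(Q[...,2]>.07)&(Q[...,2]<.13)&(Q[...,0]>.425)&(s['depth']>0)
q=Q[k]; f=np.polyfit(q[:,0],q[:,1],1);g=np.polyfit(q[:,0],q[:,2],1); print(k.sum(),'xmax',q[:,0].max(),'yaw',np.degrees(np.arctan(f[0])),'y end',np.polyval(f,.5),'zmin/max',q[:,2].min(),q[:,2].max(),g[0])
# hook tip in tool frame from the grip moment
Rg=Ro.from_quat([-.053,.998,-.010,.026]).as_matrix(); 
yw=np.radians(6.5)
for L in(146,147): print((Rg.T@(np.array([.3609,-.121,.0097])*-1+np.array([.3609+L/1000*np.cos(yw),-.121+L/1000*np.sin(yw),.008]))*1000).round(1))
print(proj(t,[o['eef_pos']+R@np.array([-150,0,-34])/1000]))
"
```

```text
90 xmax 0.5062319112728749 yaw 6.648870326092986 pitch -2.8059998645969366 y end -0.10326308604359169 z [0.10676308 0.10333216]
85 xmax 0.5080612511820058 yaw 5.663622012208328 y end -0.10618993686969641 zmin/max 0.0773948701979597 0.10739666565852937 -0.11190446942633676
[-145.7    1.2    9.1]
[-146.7    1.2    9.1]
[[346.53168821 193.67909302]]
```

```bash
cat >> h.py <<'E'
def hook():
    o,R,y=state(); return o["eef_pos"]+R@HT
def ph(x,y_,z):
    o,R,y=state(); h=o["eef_pos"]+R@HT; t=np.append(r2w(x,y_),z/1000)
    g=np.degrees(np.arctan2(*(R@[-1,0,0])[[2,0]]))
    print("clk",round(o["clock"],2),"hook rack",w2r(h).round(1),"tip z",(h[2]*1000).round(1),"rodyaw-rack",round((y+180.5+11.46+180)%360-180,2),"tilt",R[:,2].round(3),"F rack",(np.r_[(w2r(o["ft_force"][:2]/1000+RO)),o["ft_force"][2]]).round(2),"T",o["ft_torque"].round(2),"j6",o["joint_pos"][5].round(2))
    print("  shift",(R.T@(t-h)*1000).round(1))
E
python3 -c "
from h import *
o,R,y=state(); h=R.T@(np.array([.5020,-.1033,.0735])-o['eef_pos']); print(h)
open('h.py','a').write('HT=np.array(%s)\n'%h.round(5).tolist())"
python3 -c "
from h import *
ph(-60,-85,57)"
```

```text
[-0.14772559  0.00043109  0.01241446]
clk 22.25 hook rack [ -63.1 -164.1] tip z 73.5 rodyaw-rack 18.04 tilt [ 0.048 -0.016 -0.999] F rack [ 0.8  -1.22 -2.47] T [0.03 0.15 0.05] j6 -0.43
  shift [-26.   74.8  16.2]
```

```bash
python3 -m crank '[[[0,25,0,6,255],[0,25,0,6,255],[0,25,0,6,255],[0,15,0,0,255],[0,0,0,0,255],[0,0,0,0,255]]]'
python3 -c "
from h import *
ph(-60,-85,57);print(bot.get_obs()['joint_pos'])"
```

```text
clock: 23.0
eef_pos: [0.3538, -0.0274, 0.0733]
tool_rot: [0.11, 0.994, -0.005, 0.02]
ft_force: [0.0, -0.1, -1.2]
grip_width: 0.0209
clk 23.0 hook rack [ -75.4 -121.9] tip z 66.9 rodyaw-rack -0.67 tilt [ 0.039 -0.015 -0.999] F rack [ 0.05 -0.05 -1.22] T [ 0.04  0.1  -0.01] j6 0.15
  shift [-14.2  37.3  10.3]
[-0.06549699  0.03528453 -0.59798313  0.89803458 -0.01262135  0.15482713]
```

```bash
python3 -m crank '[[[0,13,3,-0.4,255],[0,13,3,-0.3,255],[0,11,2,0,255],[0,0,0,0,255],[0,0,0,0,255]]]'
python3 -c "
from h import *
ph(40,-85,57)
c=bot.camera('side'); np.savez('side5.npz',**c);P=proj(c,hook())[0].astype(int); print(P)
cv2.imwrite(f'pics/side5.png',cv2.resize(c['img'][max(P[1]-60,0):P[1]+60,P[0]-70:P[0]+70],None,fx=5,fy=5))"
```

```text
clock: 23.62
eef_pos: [0.3623, 0.0104, 0.064]
tool_rot: [0.104, 0.994, -0.006, 0.019]
ft_force: [-0.6, -0.3, -2.1]
grip_width: 0.0212
clk 23.62 hook rack [-74.6 -81.4] tip z 57.5 rodyaw-rack 0.0 tilt [ 0.038 -0.015 -0.999] F rack [-0.52 -0.45 -2.13] T [ 0.03  0.13 -0.02] j6 0.25
  shift [-114.5   -2.6    5.1]
[325 202]
```

View pics/side5.png

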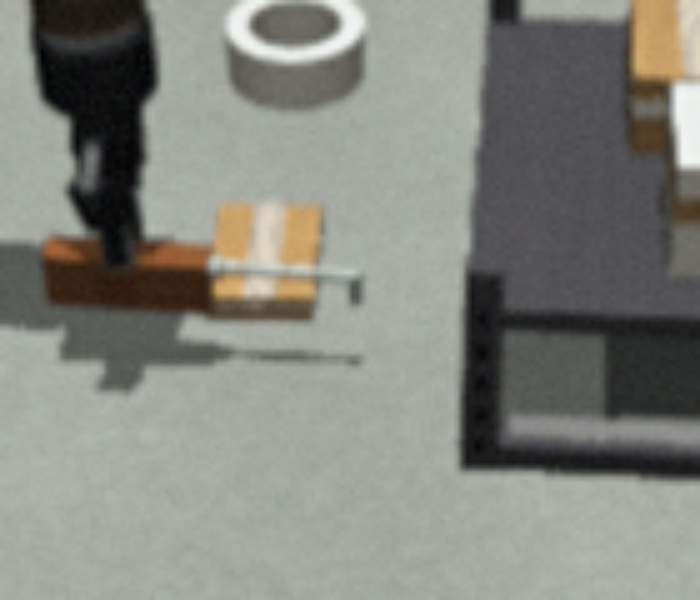

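The side view puts the tip at full-frame (326,202), against a prediction of (325,202), so the hook model holds. I'll go in beside the eye's range.

```bash
python3 -m crank '[[[-15,-1,1,0,255],[-25,-1,1,0,255],[-25,-1,1,0,255],[-25,0,1,0,255],[-12,0,0,0,255],[0,0,0,0,255],[0,0,0,0,255]]]'
python3 -c "
from h import *
ph(84,-85,57)"
```

```text
clock: 24.55
eef_pos: [0.4682, -0.0176, 0.0641]
tool_rot: [0.106, 0.994, -0.006, 0.021]
ft_force: [-0.0, -0.4, -2.1]
grip_width: 0.021
clk 24.55 hook rack [ 34.8 -88.4] tip z 57.9 rodyaw-rack -0.22 tilt [ 0.04  -0.016 -0.999] F rack [ 0.04 -0.4  -2.05] T [-0.01  0.19 -0.02] j6 0.19
  shift [-49.1   4.    3. ]
```

```bash
python3 -m crank '[[[-15,1,1,0,255],[-15,1,1,0,255],[-12,1,0,0,255],[-5,0,0,0,255],[0,0,0,0,255]]]'
python3 -c "
from h import *
ph(83,-80,57)"
```

```text
clock: 25.18
eef_pos: [0.5175, -0.0247, 0.0641]
tool_rot: [0.106, 0.994, -0.006, 0.021]
ft_force: [-0.6, 0.1, -2.0]
grip_width: 0.0213
clk 25.18 hook rack [ 84.6 -85.4] tip z 58.0 rodyaw-rack -0.17 tilt [ 0.04  -0.016 -0.999] F rack [-0.58  0.02 -1.97] T [0.03 0.12 0.07] j6 0.17
  shift [1.7 5.4 0.9]
```

```bash
python3 -m crank '[[[0,3,0.5,0,255],[0,3,0,0,255]]]'|grep -E "eef|force"; python3 -m crank '[[[0,3,0,0,255],[0,3,0,0,255]]]'|grep -E "eef|force"
python3 -c "
from h import *
ph(83,-60,57)"
```

```text
eef_pos: [0.5179, -0.0186, 0.0633]
ft_force: [-0.3, 0.6, -2.3]
eef_pos: [0.5188, -0.0121, 0.0632]
ft_force: [0.4, 0.0, -2.7]
clk 25.68 hook rack [ 83.3 -72.8] tip z 56.9 rodyaw-rack -0.17 tilt [ 0.038 -0.016 -0.999] F rack [ 0.43  0.09 -2.73] T [0.05 0.14 0.03] j6 0.2
  shift [ 0.4 12.7 -0.2]
```

```bash
cat > ok.py <<'E'
from h import *
import sys
o=bot.get_obs(); f=w2r(o["ft_force"][:2]/1000+RO); print("hook",w2r(hook()).round(1),(hook()[2]*1000).round(1),"F",f.round(2),o["ft_force"][2].round(2),"Tz",o["ft_torque"].round(2),round(o["clock"],2))
sys.exit(int(abs(f[1])>1.9 or abs(f[0])>2.5))
E
python3 -m crank '[[[0,3,0,0,255],[0,3,0,0,255]]]'>/dev/null; python3 ok.py && python3 -m crank '[[[0,3,0,0,255],[0,3,0,0,255]]]'>/dev/null && python3 ok.py && python3 -m crank '[[[0,3,0,0,255],[0,3,0,0,255]]]'>/dev/null; python3 ok.py
```

```text
hook [ 83.3 -66.1] 57.0 F [0.26 0.06] -2.25 Tz [0.03 0.13 0.03] 25.93
hook [ 83.4 -59.6] 57.0 F [ 0.12 -0.63] -2.82 Tz [0.02 0.07 0.04] 26.18
hook [ 83.5 -53.3] 56.9 F [-0.31 -0.61] -2.0 Tz [ 0.01  0.18 -0.01] 26.43
```

```bash
python3 -m crank '[[[0,3,0,0,255],[0,3,0,0,255]]]'>/dev/null; python3 ok.py && python3 -m crank '[[[0,3,0,0,255],[0,3,0,0,255]]]'>/dev/null && python3 ok.py && python3 -m crank '[[[0,3,0,0,255],[0,3,0,0,255]]]'>/dev/null; python3 ok.py && python3 -m crank '[[[0,3,0,0,255],[0,3,0,0,255]]]'>/dev/null ; python3 ok.py
```

```text
hook [ 83.5 -47. ] 56.8 F [-0.31 -1.02] -2.9 Tz [-0.27  0.2  -0.17] 26.68
hook [ 83.4 -43.3] 56.4 F [-0.42 -4.75] -1.99 Tz [-1.01  0.3  -0.68] 26.93
hook [ 83.4 -43.3] 56.4 F [-0.42 -4.75] -1.99 Tz [-1.01  0.3  -0.68] 26.93
hook [ 83.4 -43.3] 56.4 F [-0.42 -4.75] -1.99 Tz [-1.01  0.3  -0.68] 26.93
```

```bash
python3 -m crank '[[[0,-4,0,0,255],[0,-4,0,0,255],[0,0,0,0,255]]]'>/dev/null; python3 ok.py;  python3 -m crank '[[[0,2,0,0,255],[0,0,0,0,255]]]'>/dev/null ; python3 ok.py;  python3 -m crank '[[[0,1,0,0,255],[0,0,0,0,255]]]'>/dev/null ; python3 ok.py && python3 -m crank '[[[0,1,0,0,255],[0,0,0,0,255]]]'>/dev/null; python3 ok.py && python3 -m crank '[[[0,1,0,0,255],[0,0,0,0,255]]]'>/dev/null; python3 ok.py
```

```text
hook [ 83.4 -50.1] 56.7 F [-0.29 -0.24] -2.24 Tz [0.08 0.14 0.01] 27.3
hook [ 83.5 -47.7] 56.8 F [-0.22 -0.5 ] -2.66 Tz [-0.1   0.19 -0.1 ] 27.55
hook [ 83.4 -46.9] 56.7 F [ 0.66 -1.63] -1.17 Tz [-0.21  0.16 -0.2 ] 27.8
hook [ 83.4 -46.4] 56.6 F [ 0.11 -1.69] -2.28 Tz [-0.31  0.22 -0.28] 28.05
hook [ 83.4 -45.9] 56.5 F [ 0.15 -1.61] -2.61 Tz [-0.4   0.17 -0.34] 28.3
```

```bash
python3 -m crank '[[[0,-3,0,0,255],[0,-3,0,0,255],[0,0,-6,0,255],[0,0,-6,0,255],[0,0,-5,0,255],[0,0,0,0,255]]]'>/dev/null; python3 ok.py; python3 -c "
from h import *
ph(84,-27.3,74.5)"
```

```text
hook [ 83.2 -49.9] 75.8 F [-1.06  0.25] -2.15 Tz [0.05 0.1  0.01] 29.05
clk 29.05 hook rack [ 83.2 -49.9] tip z 75.8 rodyaw-rack -0.16 tilt [ 0.04  -0.016 -0.999] F rack [-1.06  0.25 -2.15] T [0.05 0.1  0.01] j6 0.24
  shift [-0.4 22.6  1.2]
```

```bash
python3 -m crank '[[[0,4,0.5,0,255],[0,4,0,0,255]]]'>/dev/null; python3 ok.py &&python3 -m crank '[[[0,5,0,0,255],[0,4,0,0,255],[0,3,0,0,255],[0,0,0,0,255]]]'>/dev/null; python3 ok.py; python3 -c "
from h import *
ph(84,-27.3,74.5)"
```

```text
hook [ 83.3 -41.6] 75.2 F [-0.79 -0.59] -2.83 Tz [0.04 0.1  0.01] 29.3
hook [ 83.  -27.9] 74.3 F [-0.05 -0.32] -1.04 Tz [ 0.07  0.15 -0.01] 29.8
clk 29.8 hook rack [ 83.  -27.9] tip z 74.3 rodyaw-rack -0.11 tilt [ 0.039 -0.016 -0.999] F rack [-0.05 -0.32 -1.04] T [ 0.07  0.15 -0.01] j6 0.28
  shift [-1.   0.6 -0.1]
```

```bash
python3 -m crank '[[[-1,0.6,3,0,255],[0,0,2,0,255]]]'>/dev/null; python3 ok.py && python3 -m crank '[[[0,0,2,0,255],[0,0,0,0,255]]]'>/dev/null; python3 ok.py; python3 -m crank '[[[0,0,2,0,255],[0,0,0,0,255]]]'>/dev/null; python3 ok.py
```

```text
hook [ 84.4 -27.5] 69.2 F [ 0.94 -0.61] -2.14 Tz [ 0.05  0.08 -0.04] 30.05
hook [ 84.2 -27.8] 66.6 F [0.03 0.38] -2.01 Tz [0.05 0.16 0.01] 30.3
hook [ 84.3 -28. ] 64.5 F [-0.87  0.08] -2.08 Tz [0.04 0.14 0.04] 30.55
```

```bash
python3 -m crank '[[[0,0.3,3,0,255],[0,0,3,0,255]]]'>/dev/null; python3 ok.py && python3 -m crank '[[[0,0,3,0,255],[0,0,2,0,255],[0,0,0,0,255]]]'>/dev/null; python3 ok.py
```

```text
hook [ 84.8 -27.7] 58.5 F [ 0.59 -0.37] -3.41 Tz [ 0.03  0.13 -0.01] 30.8
hook [ 84.7 -27.8] 52.5 F [0.21 0.02] -2.11 Tz [ 0.05  0.09 -0.03] 31.18
```

```bash
python3 -m crank '[[[3,0,0,0,255],[3,0,0,0,255]]]'>/dev/null; python3 ok.py ; python3 -m crank '[[[2,0,0,0,255],[2,0,0,0,255]]]'>/dev/null; python3 ok.py; python3 -m crank '[[[2,0,0,0,255],[2,0,0,0,255]]]'>/dev/null; python3 ok.py
```

```text
hook [ 78.6 -27.7] 52.4 F [0.67 0.4 ] -2.87 Tz [ 0.03  0.13 -0.  ] 31.43
hook [ 75.7 -27.5] 53.3 F [ 5.15 -0.19] -4.59 Tz [-0.2  -0.87 -0.07] 31.68
hook [ 75.6 -27.4] 55.7 F [ 5.54 -0.22] -4.07 Tz [-0.24 -0.83  0.  ] 31.93
```

```bash
python3 -c "
from h import *
ph(70,-27.5,52);plan([0,0,0]);print(bot.get_obs()['joint_pos'])"
```

```text
clk 31.93 hook rack [ 75.6 -27.4] tip z 55.7 rodyaw-rack -0.22 tilt [ 0.049 -0.018 -0.999] F rack [ 5.54 -0.22 -4.07] T [-0.24 -0.83  0.  ] j6 0.29
  shift [ 5.8 -0.1  3.4]
clk 31.93 pos [0.5202 0.034  0.0605] yaw 167.82 tilt [ 0.0492 -0.0177 -0.9986] F [ 5.38 -1.32 -4.07] T [-0.24 -0.83  0.  ] w 21.1 rack [-72.6 -25.9]
 shift mm [ 503.8 -142.8   35.4] turn None
[ 0.07912704  0.35020649 -0.23208443  0.94084072 -0.02148489  0.29139163]
```

```bash
python3 -m crank '[[[4,0,1.5,0,255],[4,0,1.5,0,255]]]'>/dev/null; python3 ok.py ; python3 -m crank '[[[4,0,1,0,255],[4,0,1,0,255]]]'>/dev/null; python3 ok.py;python3 -c "
from h import *
ph(70,-27.5,52)"
```

```text
hook [ 71.7 -27.3] 54.9 F [ 4.28 -0.96] -3.87 Tz [-0.23 -0.85 -0.04] 32.17
hook [ 67.5 -27.3] 54.8 F [4.96 0.31] -4.2 Tz [-0.32 -0.88 -0.12] 32.42
clk 32.42 hook rack [ 67.5 -27.3] tip z 54.8 rodyaw-rack -0.36 tilt [ 0.064 -0.02  -0.998] F rack [ 4.96  0.31 -4.2 ] T [-0.32 -0.88 -0.12] j6 0.3
  shift [-2.3 -0.2  3. ]
```

```bash
python3 -m crank '[[[8,0,2,0,255],[8,0,2,0,255]]]'>/dev/null; python3 ok.py ; python3 -m crank '[[[8,0,2,0,255],[8,0,2,0,255]]]'>/dev/null; python3 ok.py;python3 -c "
from h import *
ph(0,-27.5,52)"
```

```text
hook [ 56.5 -27.1] 52.9 F [ 6.26 -0.73] -3.4 Tz [-0.29 -0.97 -0.08] 32.67
hook [ 45.6 -26.8] 51.2 F [ 4.61 -0.35] -1.49 Tz [-0.38 -1.03 -0.1 ] 32.92
clk 32.92 hook rack [ 45.6 -26.8] tip z 51.2 rodyaw-rack -0.55 tilt [ 0.084 -0.023 -0.996] F rack [ 4.61 -0.35 -1.49] T [-0.38 -1.03 -0.1 ] j6 0.32
  shift [45.3 -1.5 -4.7]
```

```bash
python3 -m crank '[[[11,0,0.5,0,255],[11,0,0.5,0,255]]]'>/dev/null; python3 ok.py ; python3 -m crank '[[[11,0,0.5,0,255],[8,0,0.5,0,255]]]'>/dev/null; python3 ok.py;python3 -c "
from h import *
ph(-30,-27.5,53)"
```

```text
hook [ 29.1 -26.6] 52.3 F [ 5.86 -1.05] -2.93 Tz [-0.46 -0.98 -0.11] 33.17
hook [ 14.7 -26.6] 53.2 F [ 5.05 -0.84] -3.43 Tz [-0.43 -0.88 -0.16] 33.42
clk 33.42 hook rack [ 14.7 -26.6] tip z 53.2 rodyaw-rack -0.8 tilt [ 0.105 -0.028 -0.994] F rack [ 5.05 -0.84 -3.43] T [-0.43 -0.88 -0.16] j6 0.36
  shift [44.4 -2.  -4.7]
```

```bash
python3 -m crank '[[[11,0,0,0,255],[9,0,0,0,255]]]'>/dev/null; python3 ok.py ; python3 -m crank '[[[7,0,0,0,255],[6,0,0,0,255]]]'>/dev/null; python3 ok.py;python3 -c "
from h import *
ph(-30,-27.5,53); plan([0,0,0])
for n in('side','top'):
  c=bot.camera(n); np.savez(n+'6.npz',**c);P=proj(c,hook())[0].astype(int); print(P)
  cv2.imwrite(f'pics/{n}6.png',cv2.resize(c['img'][max(P[1]-60,0):P[1]+60,P[0]-70:P[0]+70],None,fx=5,fy=5))"
```

```text
hook [ -0.7 -26.5] 54.8 F [ 6.39 -0.87] -3.12 Tz [-0.45 -0.8  -0.17] 33.67
hook [-10.  -26.7] 56.3 F [ 5.12 -0.87] -4.68 Tz [-0.38 -0.75 -0.13] 33.92
clk 33.92 hook rack [-10.  -26.7] tip z 56.3 rodyaw-rack -1.07 tilt [ 0.124 -0.033 -0.992] F rack [ 5.12 -0.87 -4.68] T [-0.38 -0.75 -0.13] j6 0.39
  shift [20.2 -1.4  0.8]
clk 33.92 pos [0.437  0.0539 0.0498] yaw 166.97 tilt [ 0.1235 -0.0328 -0.9918] F [ 4.85 -1.87 -4.68] T [-0.38 -0.75 -0.13] w 21.0 rack [-158.1  -23. ]
 shift mm [ 416.5 -151.    -2.8] turn None
[345 193]
[301 169]
```

View pics/side6.png

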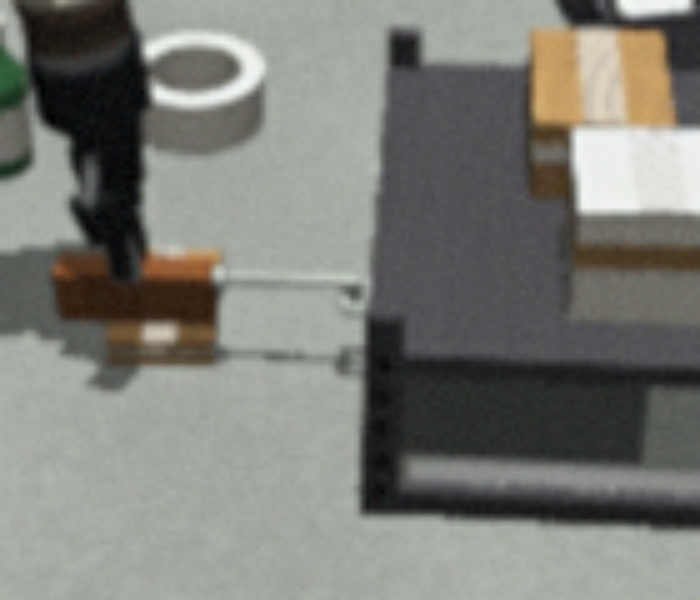

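View pics/top6.png

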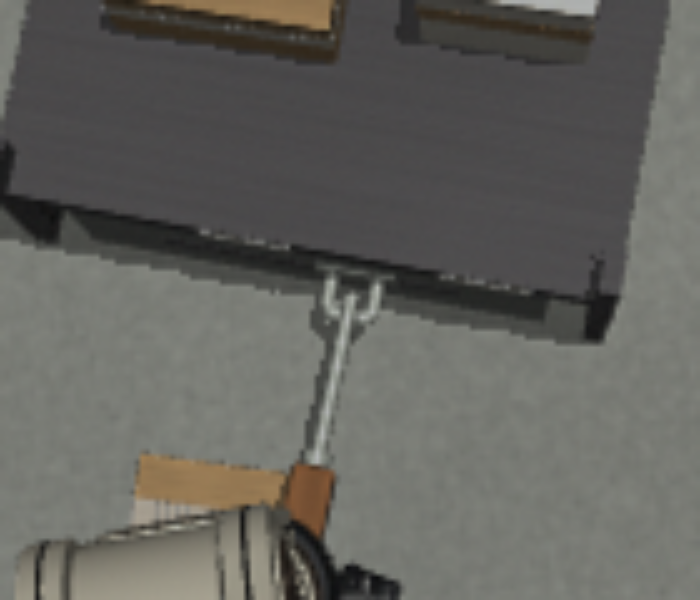

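The hook is in the eye, at (350,300) in the top crop, and the tray is following. I'll continue slowly to the stop.

```bash
python3 -m crank '[[[5,0,2,0,255],[5,0,1.5,0,255]]]'>/dev/null; python3 ok.py ; python3 -m crank '[[[5,0,1.5,0,255],[4,0,1,0,255]]]'>/dev/null; python3 ok.py
```

```text
hook [-16.8 -26.1] 53.7 F [ 4.82 -0.68] -3.1 Tz [-0.33 -0.78 -0.09] 34.27
hook [-22.  -25.8] 52.7 F [ 4.77 -0.56] -2.41 Tz [-0.39 -0.78 -0.18] 34.52
```

```bash
python3 -m crank '[[[4,0,1,0,255],[4,0,0.5,0,255]]]'>/dev/null; python3 ok.py ; python3 -m crank '[[[4,0,0.5,0,255]]]'>/dev/null; python3 ok.py;  python3 -m crank '[[[4,0,0.5,0,255]]]'>/dev/null; python3 ok.py
```

```text
hook [-26.1 -25.6] 52.7 F [ 5.14 -1.15] -2.66 Tz [-0.46 -0.81 -0.21] 34.77
hook [-27.9 -25.6] 53.3 F [ 8.37 -2.06] -3.49 Tz [-0.59 -1.45 -0.17] 34.9
hook [-27.9 -25.4] 55.0 F [10.76 -2.03] -3.53 Tz [-0.8  -1.8  -0.28] 35.02
```

Force rises to about 10.8 N with the hook stationary at −28 mm, against −29 expected at the stop. I'll relax and check.

```bash
python3 -m crank '[[[-4,0,0,0,255],[-3,0,0,0,255],[0,0,0,0,255]]]'>/dev/null; python3 ok.py;python3 -c "
from h import *
ph(-23,-26.5,76)
for n in('side','top'):
  c=bot.camera(n); np.savez(n+'7.npz',**c);P=proj(c,hook())[0].astype(int); print(P)
  cv2.imwrite(f'pics/{n}7.png',cv2.resize(c['img'][max(P[1]-60,0):P[1]+60,P[0]-70:P[0]+70],None,fx=5,fy=5))
P=cloud(c); q=np.concatenate([(P[...,:2]-RO)@np.array([[np.cos(RY),-np.sin(RY)],[np.sin(RY),np.cos(RY)]]),P[...,2:]],-1)*1000
k=(c['depth']>0)&(q[...,0]>-45)&(q[...,0]<0)&(abs(q[...,1])<140)&(q[...,2]>90)&(q[...,2]<125)
print(k.sum()); 
for y in range(-130,131,20):
  j=k&(abs(q[...,1]-y)<10)
  if j.any(): print(y,q[j][:,0].min().round(1),q[j][:,2].max().round(1))"
```

```text
hook [-23.4 -25.6] 54.5 F [-0.64 -0.24] -2.61 Tz [0.06 0.31 0.04] 35.4
clk 35.4 hook rack [-23.4 -25.6] tip z 54.5 rodyaw-rack -1.39 tilt [ 0.149 -0.037 -0.988] F rack [-0.64 -0.24 -2.61] T [0.06 0.31 0.04] j6 0.42
  shift [ -3.7  -0.9 -21.2]
[341 193]
[299 173]
392
-130 -11.6 112.6
-110 -11.9 111.8
-90 -11.7 113.9
-70 -12.4 112.7
-50 -12.2 113.2
-30 -12.0 116.4
-10 -12.3 112.8
10 -11.8 112.4
30 -11.8 114.2
50 -12.2 124.5
70 -11.9 113.3
90 -11.9 116.1
110 -11.9 112.9
130 -11.8 112.2
```

View pics/top7.png

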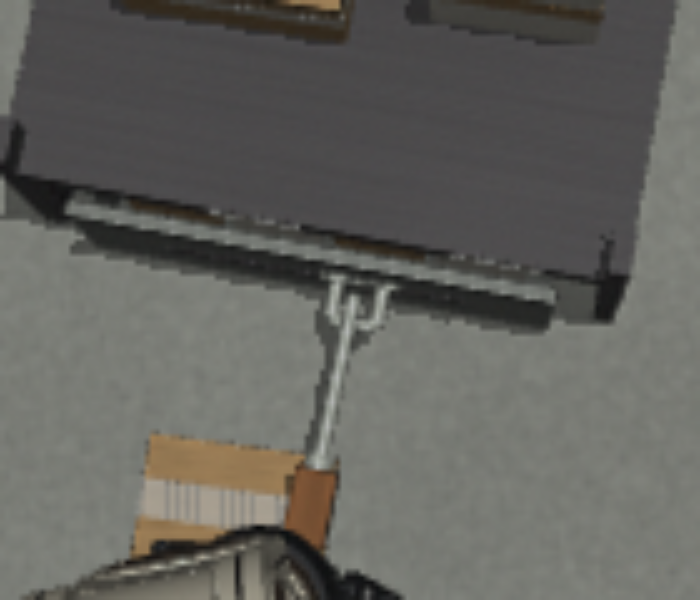

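View pics/side7.png

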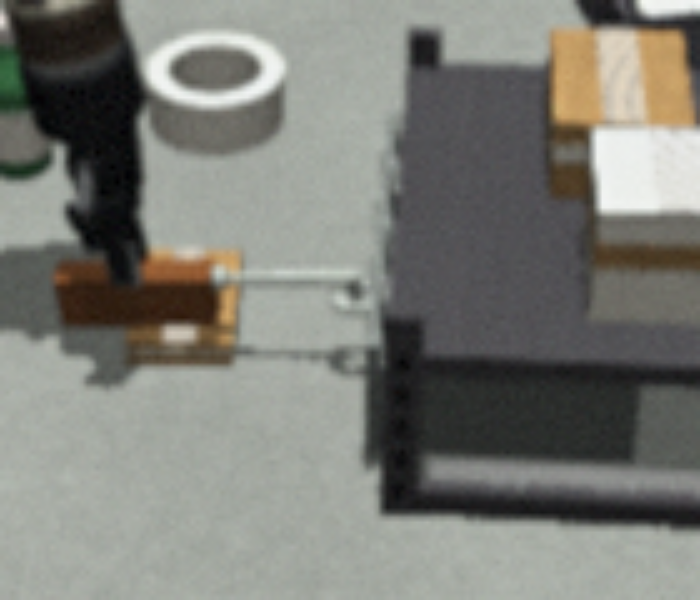

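The tray's panel is at −12 mm (stop at −13), with a uniform front edge. The hook is free in the eye, so I'll lift it out.

```bash
python3 -m crank '[[[-1,0,-6,0,255],[-1,0,-6,0,255]]]'>/dev/null; python3 ok.py && python3 -m crank '[[[-1.5,0,-10,0,255],[-1.5,0,-10,0,255],[-2,0,-12,0,255],[0,0,0,0,255]]]'>/dev/null; python3 ok.py;python3 -c "
from h import *
ph(-120,-26.5,100)"
```

```text
hook [-24.6 -25.9] 66.1 F [-0.11 -0.01] -2.6 Tz [0.11 0.3  0.  ] 35.75
hook [-23.3 -25.2] 103.0 F [0.72 0.26] -2.22 Tz [0.05 0.3  0.05] 36.25
clk 36.25 hook rack [-23.3 -25.2] tip z 103.0 rodyaw-rack -1.37 tilt [ 0.15  -0.037 -0.988] F rack [ 0.72  0.26 -2.22] T [0.05 0.3  0.05] j6 0.42
  shift [ 95.9  -4.4 -12. ]
```

```bash
python3 -m crank '[[[20,0,-2,0,255],[25,0,-3,0,255],[25,0,-3,0,255],[15,0,-2,0,255],[0,0,0,0,255]]]'>/dev/null; python3 ok.py;python3 -c "
from h import *
ph(-120,-26.5,100); plan([.38,-.27,.10])"
```

```text
hook [-110.9  -22.6] 99.6 F [-0.61 -0.64] -2.3 Tz [0.06 0.24 0.01] 36.88
clk 36.88 hook rack [-110.9  -22.6] tip z 99.6 rodyaw-rack -1.42 tilt [ 0.151 -0.036 -0.988] F rack [-0.61 -0.64 -2.3 ] T [0.06 0.24 0.01] j6 0.53
  shift [ 8.8 -4.2 -1.7]
clk 36.88 pos [0.3394 0.0787 0.0889] yaw 166.62 tilt [ 0.1512 -0.0364 -0.9878] F [-0.73 -0.51 -2.3 ] T [0.06 0.24 0.01] w 21.3 rack [-258.7  -18.1]
 shift mm [-120.5 -329.8    7.9] turn None
```

```bash
python3 -m crank '[[[0,-25,0,0,255],[0,-40,0,0,255],[0,-40,0,0,255],[-5,-40,0,0,255],[-15,-45,0,0,255],[-20,-45,0,0,255],[-20,-40,0,0,255],[-15,-30,0,0,255],[-10,-10,0,0,255],[0,0,0,0,255],[0,0,0,0,255]]]'>/dev/null; python3 ok.py;python3 -c "
from h import *
plan([.38,-.27,.05])
for n in('side','top'):
  c=bot.camera(n); np.savez(n+'8.npz',**c);P=proj(c,hook())[0].astype(int); print(P)
  cv2.imwrite(f'pics/{n}8.png',cv2.resize(c['img'][max(P[1]-60,0):P[1]+60,P[0]-70:P[0]+70],None,fx=5,fy=5))"
```

```text
hook [ -23.2 -353.3] 120.8 F [-0.63 -0.71] -3.03 Tz [0.1  0.32 0.06] 38.25
clk 38.25 pos [ 0.3598 -0.2631  0.1076] yaw 166.7 tilt [ 0.1666 -0.0436 -0.9851] F [-0.76 -0.57 -3.03] T [0.1  0.32 0.06] w 20.9 rack [-170.8 -349. ]
 shift mm [-11.   -1.8  60.4] turn None
[334 246]
[419 191]
```

View pics/side8.png

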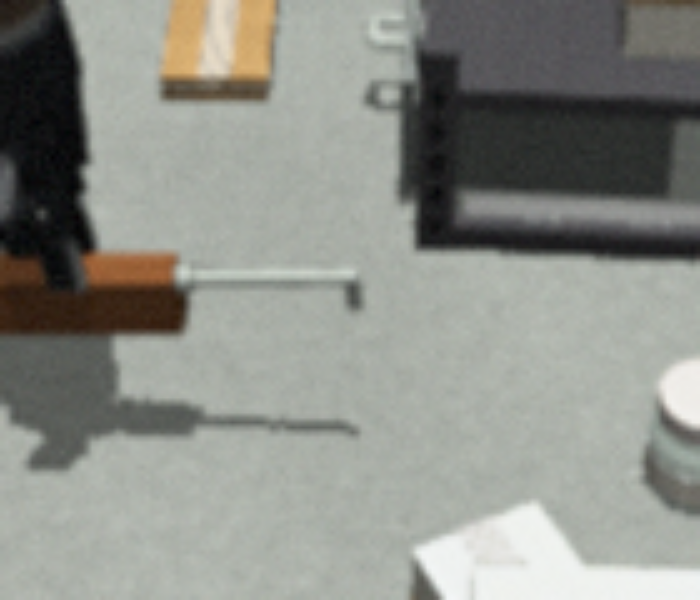

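View pics/top8.png

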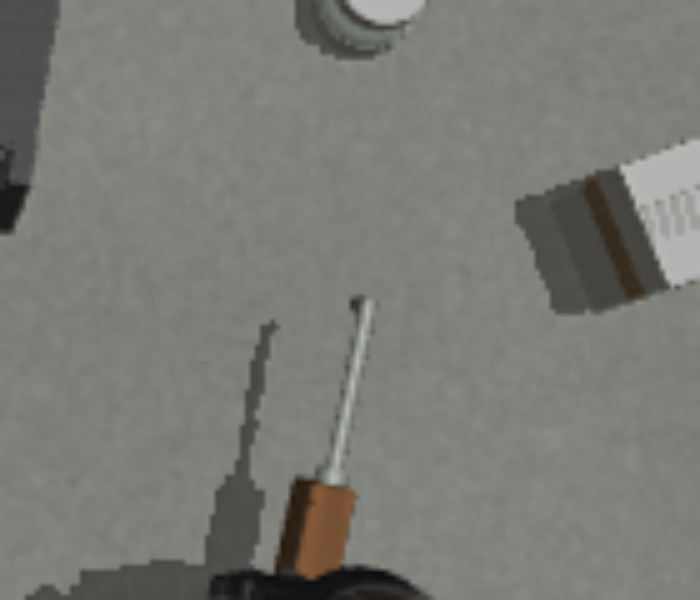

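```bash
python3 -c "
from h import *
t=load('top8');P=cloud(t);h=hook()
k=np.zeros((400,640),bool);k[185:230,405:432]=True;k&=(P[...,2]>.09)&(P[...,2]<.18)&(t['depth']>0)
o,R,y=state(); q=(P[k]-o['eef_pos']); yr=np.radians(-13.3+.5); a=q[:,0]*np.cos(yr)+q[:,1]*np.sin(yr)
for lo in range(50,170,15):
  j=(a*1000>lo)&(a*1000<lo+15); 
  if j.any(): print(lo,np.median(q[j][:,2]).round(4)+o['eef_pos'][2].round(4))
j=(a>.065)&(a<.14)&(q[:,2]>.0)
g=np.polyfit(a[j],q[j][:,2],1); print('pitch deg',np.degrees(np.arctan(g[0])))
j=(a>.0)&(a<.05); g=np.polyfit(a[j],q[j][:,2],1); print('handle pitch',j.sum(),np.degrees(np.arctan(g[0])))
"
```

```text
50 0.1423
65 0.1429
80 0.14300000000000002
95 0.14500000000000002
110 0.1464
125 0.1484
140 0.1486
pitch deg 5.615610895190447
handle pitch 22 56.85617611142697
```

The rod is about 4–5° nose-up from arm drift. I'll lower it and let the heel's contact with the bench level it gently.

```bash
python3 -m crank '[[[-5,0,15,0,255],[-4,0,20,0,255],[-2,0,20,0,255],[0,0,12,0,255],[0,0,0,0,255],[0,0,0,0,255]]]'>/dev/null; python3 ok.py;python3 -c "
from h import *
plan([.38,-.27,.018])"
```

```text
hook [  -1.  -348.4] 57.0 F [ 0.17 -0.69] -1.85 Tz [0.07 0.33 0.06] 39.1
clk 39.1 pos [ 0.3822 -0.2638  0.0435] yaw 167.15 tilt [ 0.1686 -0.0433 -0.9847] F [ 0.03 -0.71 -1.85] T [0.07 0.33 0.06] w 21.1 rack [-148.7 -345.2]
 shift mm [ 5.2 -6.4 25. ] turn None
```

```bash
python3 -m crank '[[[1.5,0,9,0,255],[1.5,0,9,0,255],[0.7,0,4,0,255],[0,0,0,0,255],[0,0,0,0,255]]]'>/dev/null; python3 ok.py;python3 -m crank '[[[0.3,0,2,0,255],[0,0,0,0,255]]]'>/dev/null; python3 ok.py;python3 -c "
from h import *
plan([.38,-.27,.015])"
```

```text
hook [-3.000e-01 -3.492e+02] 34.6 F [-0.55 -0.04] -2.42 Tz [ 0.05  0.3  -0.05] 39.73
hook [   0.  -349.4] 32.9 F [-0.28  0.74] -1.84 Tz [0.19 0.29 0.02] 39.98
clk 39.98 pos [ 0.3832 -0.2649  0.019 ] yaw 167.13 tilt [ 0.1707 -0.0452 -0.9843] F [-0.12  0.78 -1.84] T [0.19 0.29 0.02] w 21.0 rack [-147.5 -346.1]
 shift mm [ 2.6 -5.6  3.6] turn None
```

```bash
for i in 1; do python3 -m crank '[[[0.2,0,2,0,255],[0,0,0,0,255]]]'>/dev/null; python3 ok.py;python3 -m crank '[[[0.2,0,2,0,255],[0,0,0,0,255]]]'>/dev/null; python3 ok.py;python3 -m crank '[[[0.2,0,1.5,0,255],[0,0,0,0,255]]]'>/dev/null; python3 ok.py; done;python3 -c "
from h import *
plan([.38,-.27,.011])"
```

```text
hook [   0.4 -349.4] 30.9 F [0.13 0.33] -2.47 Tz [0.07 0.32 0.  ] 40.23
hook [   1.5 -349.6] 29.7 F [-1.08 -0.14] -0.43 Tz [ 0.15  0.42 -0.03] 40.48
hook [   2.4 -349.7] 29.1 F [-0.75  0.4 ] 0.32 Tz [ 0.24  0.46 -0.03] 40.73
clk 40.73 pos [ 0.3854 -0.2658  0.0146] yaw 167.16 tilt [ 0.1745 -0.0465 -0.9836] F [-0.66  0.54  0.32] T [ 0.24  0.46 -0.03] w 20.9 rack [-145.1 -346.5]
 shift mm [ 4.9 -5.3  2.8] turn None
```

```bash
python3 -m crank '[[[0.5,0,4,0,255],[0,0,0,0,255]]]'>/dev/null; python3 ok.py; python3 -c "
from h import *
plan([.38,-.27,.011])"
```

```text
hook [   4.9 -350.1] 27.1 F [-1.83  1.05] 2.13 Tz [ 0.31  0.75 -0.01] 40.98
clk 40.98 pos [ 0.3878 -0.2668  0.012 ] yaw 167.19 tilt [ 0.1788 -0.0482 -0.9827] F [-1.58  1.4   2.13] T [ 0.31  0.75 -0.01] w 21.3 rack [-142.6 -347. ]
 shift mm [ 7.  -4.9 -0.3] turn None
```

```bash
cat > rp.py <<'E'
from h import *
import sys
n=sys.argv[1]
for nm in('side','top'):
  c=bot.camera(nm); P0=proj(c,hook())[0].astype(int)
  if nm=='side': P0=P0-[20,0]
  cv2.imwrite(f'pics/{nm}{n}.png',cv2.resize(c['img'][max(P0[1]-50,0):P0[1]+50,P0[0]-60:P0[0]+60],None,fx=6,fy=6))
t=c;P=cloud(t)
o,R,y=state(); q=(P-o['eef_pos']); yr=np.radians(y-180+.5); a=q[...,0]*np.cos(yr)+q[...,1]*np.sin(yr); b=-q[...,0]*np.sin(yr)+q[...,1]*np.cos(yr)
k=(t['depth']>0)&(abs(b)<.008)&(a>.06)&(a<.148)&(P[...,2]>.022)&(P[...,2]<.2)
g=np.polyfit(a[k],P[k][:,2],1); print(k.sum(),'pitch',np.degrees(np.arctan(g[0])).round(1),'rod top z at 65,145',np.polyval(g,[.065,.145]).round(4))
E
python3 rp.py 9
```

```text
92 pitch -0.9 rod top z at 65,145 [0.0402 0.0389]
```

View pics/side9.png

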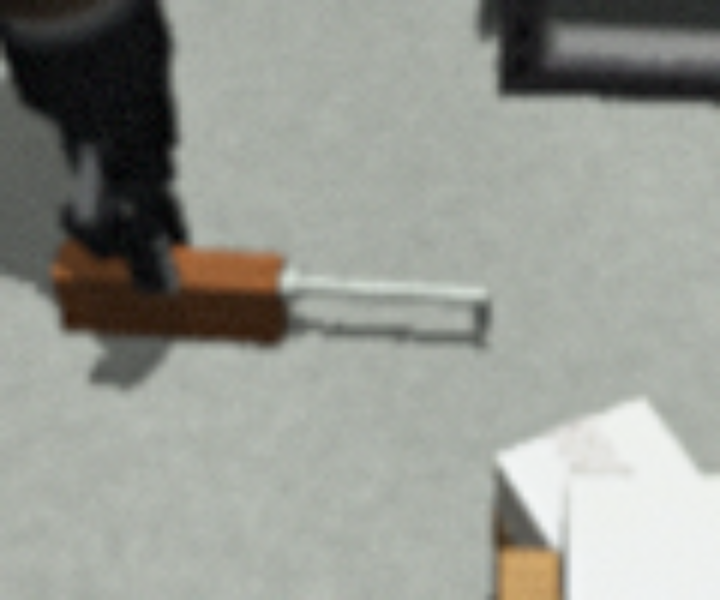

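The rod has slipped to level in the grip: its top is at 39–40 mm (38 when flat). A final millimetre, then release.

```bash
python3 -m crank '[[[0.2,0,1.5,0,255],[0,0,0,0,255]]]'>/dev/null; python3 ok.py; python3 rp.py 10; python3 -c "
from h import *
plan([.38,-.27,.011])"
```

```text
hook [   5.5 -350. ] 26.8 F [-1.78  0.11] 4.27 Tz [0.27 0.67 0.04] 41.33
89 pitch 0.0 rod top z at 65,145 [0.0375 0.0375]
clk 41.42 pos [ 0.3885 -0.2668  0.0113] yaw 167.21 tilt [ 0.1805 -0.0483 -0.9824] F [-0.92  1.67  5.48] T [0.4  0.55 0.04] w 21.6 rack [-141.9 -346.9]
 shift mm [ 7.5 -5.  -1. ] turn None
```

```bash
python3 -m crank '[[[0,0,0,0,180],[0,0,0,0,120],[0,0,0,0,0],[0,0,0,0,0],[0,0,0,0,0],[0,0,-10,0,0],[0,0,-25,0,0],[0,0,-35,0,0],[0,0,-40,0,0],[0,0,-40,0,0],[0,0,0,0,0]]]'; python3 -c "
from h import *
for nm in('side','top'):
  c=bot.camera(nm); np.savez(nm+'11.npz',**c); cv2.imwrite(f'pics/{nm}11.png',c['img'])"
```

```text
clock: 42.8
eef_pos: [0.3594, -0.2592, 0.1651]
tool_rot: [0.111, 0.989, -0.014, 0.092]
ft_force: [-0.3, -0.3, -0.1]
grip_width: 0.0853
```

View pics/side11.png

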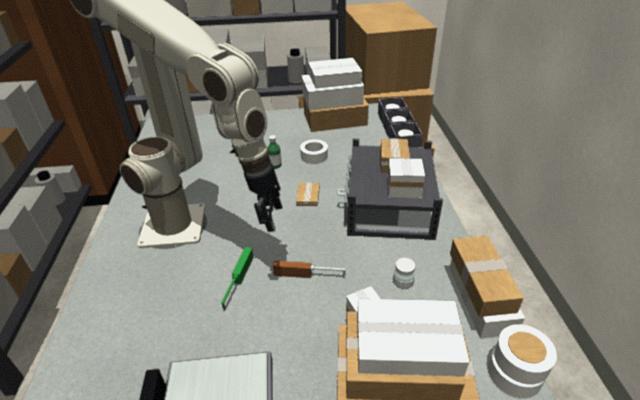

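View pics/top11.png

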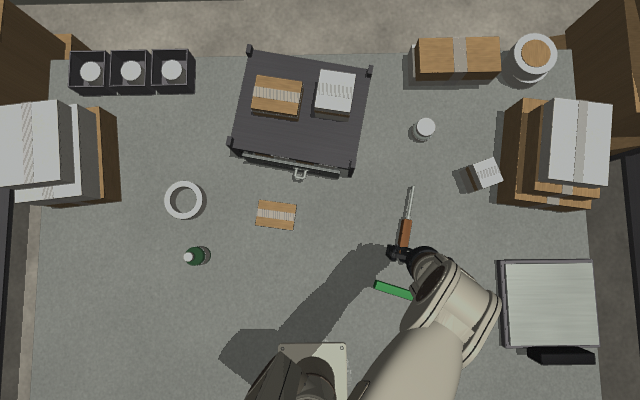

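The rod stands flat at (405,218) in the top view. The eye is free at (299,174) with the tray out, and everything else is in its first-picture position. A last numeric check follows before I hand in.

```bash
python3 -c "
from h import *
c=load('top11');c0=load('top0');P=cloud(c)
q=np.concatenate([(P[...,:2]-RO)@np.array([[np.cos(RY),-np.sin(RY)],[np.sin(RY),np.cos(RY)]]),P[...,2:]],-1)*1000
k=(c['depth']>0)&(q[...,0]>-20)&(q[...,0]<0)&(q[...,2]>95)&(q[...,2]<120)
print('tray front',[q[k&(abs(q[...,1]-y)<15)][:,0].min().round(1) for y in(-110,-60,30,80,110)])
for nm,(u0,u1,v0,v1) in dict(deck=(240,365,45,125),flat=(250,302,195,235),tape=(160,208,178,222),bottle=(180,215,240,270),jar=(410,440,112,142),tall=(455,505,155,195)).items():
  print(nm,(cv2.absdiff(c['img'],c0['img'])[v0:v1,u0:u1].max(-1)>40).sum())
h=cv2.cvtColor(c['img'],cv2.COLOR_BGR2HSV);k=np.zeros((400,640),bool);k[180:222,400:416]=True;k&=(P[...,2]>.025)&(P[...,2]<.06);print('rod top z',np.percentile(P[k][:,2],[10,50,90]).round(4))
print(bot.job_done())"
```

```text
tray front [np.float64(-11.9), np.float64(-11.7), np.float64(-12.3), np.float64(-12.0), np.float64(-12.2)]
deck 0
flat 0
tape 0
bottle 0
jar 0
tall 0
rod top z [0.0339 0.0375 0.0436]
the job is handed in; nothing more can be done
None
```

The tray is out against its stop, and the rod stands on the flat base of its handle on the bench. It is about 170 mm from the rack's front corner. I handed the job in at about 43 s on the robot's clock.

**What I did**
- **First grasp:** Joint 6 ran to its limit and the tool tilted. I set the rod down, reset the tilt in free space and regripped the rod half-turned.
- **Finding the eye:** I swept the hook sideways under the deck and felt the eye about 27 mm to the right of the tray's middle, with under 5 N at contact. The hook then dropped into the hole without touching anything.
- **Drawing the tray out:** It slid at about 5 N. At the stop the force rose to about 11 N with the hook stationary.
- **Setting down:** I relaxed the pull, lifted the hook out and set the rod down. The rod was about 5° nose-up from arm drift, so I pressed its heel lightly on the bench (about 5–8 N) until it lay level, then released.

**Last checks**
- **Tray:** The panel measures about 12 mm in front of the deck's edge, against a nominal 13, within the 2 mm calibration. The tray did not move after the hook came out.
- **Rod:** It measured level, with its steel at the right height, just before release. It still looked flat after I opened the gripper.
- **Other things:** The deck with its cartons, the flat box, tape, bottle, jar and tall box show no change from the first picture. The gripper was clear of everything, with force near zero.
- **Not as planned:** The tool's tilt drifted to about 10° by the end, and I did not correct it.

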